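Load the cedar-block embossing dies and switch on the warmer

TASK

Get the cedar-block embossing dies ready on the laundry counter: lay every cedar blank fully home and flat in the die whose cavity matches its outline and size, and clear the emptied scent cups by nesting them all, upright, into one stack on the cup that stands on the cork coaster, leaving the stack on the coaster. Only when every blank is in and every cup is nested, push the toggle lever on the steel switch box all the way over, away from you, to turn on the die warmer. Leave the pod tub, the glass bowl and the clothespins where they are.

Things in the scene. Friction and masses are not known exactly. Their poses are not given: they have to be found in the camera images.
- blank_large_round: loose cedar blank, outline round, 70 mm in diameter, 22 mm thick, both faces flat and alike; may be absent; origin at the centre of its underside, z up. Starts lying flat on the counter in the middle of the work area
- blank_small_round: loose cedar blank, outline round, 56 mm in diameter, 22 mm thick, both faces flat and alike; may be absent; origin at the centre of its underside, z up. Starts lying flat on the counter in the middle of the work area
- blank_square: loose cedar blank, outline square, 62 x 62 mm, 22 mm thick, both faces flat and alike; may be absent; origin at the centre of its underside, z up. Starts lying flat on the counter in the middle of the work area
- blank_oblong: loose cedar blank, outline a rectangle, 88 mm along its own x by 46 mm along its own y, 22 mm thick, both faces flat and alike; may be absent; origin at the centre of its underside, z up. Starts lying flat on the counter in the middle of the work area
- die_large_round_hole0 (a point): centre of the mouth of the cavity in a fixed steel die; cavity outline round, 73 mm in diameter, 10 mm deep with a flat floor. The die is a 115 x 115 x 16 mm block, its top face level with this point; x and y run along the die's sides, z up. The four dies stand two by two, 125 mm apart, on the tray; which die is where varies
- die_small_round_hole0 (a point): centre of the mouth of the cavity in a fixed steel die; cavity outline round, 59 mm in diameter, 10 mm deep with a flat floor. The die is a 115 x 115 x 16 mm block, its top face level with this point; x and y run along the die's sides, z up. The four dies stand two by two, 125 mm apart, on the tray; which die is where varies
- die_square_hole0 (a point): centre of the mouth of the cavity in a fixed steel die; cavity outline square, 65 x 65 mm, 10 mm deep with a flat floor. The die is a 115 x 115 x 16 mm block, its top face level with this point; x and y run along the die's sides, z up. The four dies stand two by two, 125 mm apart, on the tray; which die is where varies
- die_oblong_hole0 (a point): centre of the mouth of the cavity in a fixed steel die; cavity outline a rectangle, 91 mm along the point's x by 49 mm along its y, 10 mm deep with a flat floor. The die is a 115 x 115 x 16 mm block, its top face level with this point; x and y run along the die's sides, z up. The four dies stand two by two, 125 mm apart, on the tray; which die is where varies
- tray: fixed walnut board 270 x 270 mm, 8 mm thick, to the robot's right, with a stub peg 10 mm high at each corner; it carries the four dies; origin at the centre of its underside
- cup_a: loose white plastic cup, one of several alike, may be absent; upright on the counter to the robot's left. 75 mm high: body tapers from 55 mm wide at the shoulder to 32 mm at the foot; from 53 mm up to the rim a collar 66 mm wide (outside). In another cup it sinks until its collar rests on that rim, 22 mm above the other, side play 2.5 mm. Origin: centre of the foot; z up
- cup_b: loose white plastic cup, one of several alike, may be absent; upright on the counter to the robot's left. 75 mm high: body tapers from 55 mm wide at the shoulder to 32 mm at the foot; from 53 mm up to the rim a collar 66 mm wide (outside). In another cup it sinks until its collar rests on that rim, 22 mm above the other, side play 2.5 mm. Origin: centre of the foot; z up
- cup_c: loose white plastic cup, one of several alike, may be absent; upright on the counter to the robot's left. 75 mm high: body tapers from 55 mm wide at the shoulder to 32 mm at the foot; from 53 mm up to the rim a collar 66 mm wide (outside). In another cup it sinks until its collar rests on that rim, 22 mm above the other, side play 2.5 mm. Origin: centre of the foot; z up
- cup_base: the cup (same shape and size as the others, 75 mm high, loose) that stands upright on the cork coaster; origin at the centre of its foot; always present
- coaster: fixed cork coaster, a disc 100 mm in diameter and 4 mm thick; origin at the centre of its underside
- switch (a joint): toggle lever of the die warmer on a low steel switch box (70 x 50 x 25 mm): 0 = off, leaning towards the robot; 1.0 rad = on, leaning away from it; it needs about 1 to 2 N at the ball to move and stays where it is left
- switch_tip (a point): centre of the 26 mm steel ball at the lever's end, 60 mm from its pivot, which is 22 mm above the counter. At 0 the lever leans 0.5 rad back from upright and the ball's centre is 29 mm on the robot's side of the pivot, at 1.0 rad as far on the other side
- switch_base: the fixed switch box, origin at the centre of its underside; its x axis is the direction in which the lever goes on
- pod_tub: bystander: white plastic pod tub with closed lid, 106 x 126 mm, 87 mm high, origin at the centre of its underside
- glass_bowl: bystander: round glass bowl, 130 mm in diameter, 60 mm high, origin at the centre of its underside
- clothespin_a: bystander: yellow plastic clothespin, 80 mm long, 10 mm high, origin under its middle
- clothespin_b: bystander: a second yellow clothespin, like the first

How it is judged (in metres and radians):
On the way, in this order (a step that is already met when the one before it is completed fails the run):
1. every blank lies home in its matching die and every cup is nested in the stack on the coaster (horizontal distance between blank_large_round and die_large_round_hole0 below 0.004 m and z of blank_large_round in the frame of die_large_round_hole0 below -0.0075 m and angle between each of blank_large_round, blank_small_round, blank_square, blank_oblong's own z axis and vertical below 0.08 rad and horizontal distance between blank_small_round and die_small_round_hole0 below 0.004 m and z of blank_small_round in the frame of die_small_round_hole0 below -0.0075 m and horizontal distance between blank_square and die_square_hole0 below 0.004 m and z of blank_square in the frame of die_square_hole0 below -0.0075 m and horizontal distance between blank_oblong and die_oblong_hole0 below 0.004 m and z of blank_oblong in the frame of die_oblong_hole0 below -0.0075 m and angle between each of cup_a, cup_b, cup_c, cup_base's own z axis and vertical below 0.1 rad and ((horizontal distance between cup_a and cup_base below 0.006 m and z of cup_a in the frame of cup_base between 0.017 and 0.027 m) or (horizontal distance between cup_a and cup_b below 0.006 m and z of cup_a in the frame of cup_b between 0.017 and 0.027 m) or (horizontal distance between cup_a and cup_c below 0.006 m and z of cup_a in the frame of cup_c between 0.017 and 0.027 m)) and ((horizontal distance between cup_b and cup_base below 0.006 m and z of cup_b in the frame of cup_base between 0.017 and 0.027 m) or (horizontal distance between cup_b and cup_a below 0.006 m and z of cup_b in the frame of cup_a between 0.017 and 0.027 m) or (horizontal distance between cup_b and cup_c below 0.006 m and z of cup_b in the frame of cup_c between 0.017 and 0.027 m)) and ((horizontal distance between cup_c and cup_base below 0.006 m and z of cup_c in the frame of cup_base between 0.017 and 0.027 m) or (horizontal distance between cup_c and cup_a below 0.006 m and z of cup_c in the frame of cup_a between 0.017 and 0.027 m) or (horizontal distance between cup_c and cup_b below 0.006 m and z of cup_c in the frame of cup_b between 0.017 and 0.027 m)) and horizontal distance between cup_base and coaster below 0.034 m and height (world z) of cup_base below 0.012 m), for 0.2 s.
2. after that, the toggle lever is pushed over to on (value of joint switch above 0.85 rad), for 0.2 s.
At the end, for the whole second after the job is handed in: Each blank in its own die: within 4 mm of centre, 7.5 mm or more deep, tilt under 0.08 rad. Each loose cup inside another: axes within 6 mm, 17 to 27 mm above it, upright to 0.1 rad; the lowest upright on the coaster, within 34 mm of centre. Lever above 0.85 rad. All at rest (all of step 1 and value of joint switch above 0.85 rad and linear speed of each of blank_large_round, blank_small_round, blank_square, blank_oblong, cup_a, cup_b, cup_c, cup_base below 0.02 m/s); the robot touches nothing.
It fails at once if a bystander (tub, bowl, clothespin) is pushed more than 30 mm from its place (distance of any of pod_tub, glass_bowl, clothespin_a, clothespin_b from where it was at the start of the episode above 0.03 m).
Of blank_large_round, blank_small_round, blank_square, blank_oblong only 3 to 4 are there at a start; the rules pass over those that are not, and their reading is None.
Of cup_a, cup_b, cup_c only 2 to 3 are there at a start; the rules pass over those that are not, and their reading is None.
At some moment in a run one of blank_large_round, blank_small_round, blank_square, blank_oblong may be knocked a few centimetres aside while the robot is not near it.
It also fails if it takes over 208 s, if anything falls off the work surface, if the arm or the gripper's body presses on something with over 40 N, if the wrist force passes 120 N, or if a joint passes its speed limit or range.

ROBOT

A 6-joint arm with a two-finger parallel gripper is mounted at the origin on the work surface. World frame = base frame: x ahead of the robot, y to its left, z up, the work surface at z = 0. Lengths are in mm, angles in degrees, forces in N, time in s.
With the tool pointing down it reaches from about 300 to 850 mm from the base axis. Payload 4.2 kg.
Tool frame: the origin (TCP) lies on the centre line of the jaws, within the pads' length; the fingertips stand 14 mm ahead of it and the grasp point (between the pads) lies 5 mm behind it; z points along the fingers, y is the line along which they close (so a half turn about z gives the same grasp; the last joint's range is limited). The gripper opens to 91 mm and grips with 3 to 60 N. Pads are 32 mm wide; open, the fingers measure 118 mm over their backs; the gripper's body (76 mm by 178 mm) begins 60 mm behind the grasp point.
Start: joints at [-65.546, 18.312, 89.639, -0, 72.044, -1.146], TCP at [248.452, -518.569, 227.976] pointing down, gripper open.
Joint ranges: [-177.97, 177.97], [-48.28, 115.42], [12.27, 149.76], [-77.06, 257.06], [2.81, 150.46], [-146.56, 146.56]. Speed limits (degrees/s): [147.25, 147.25, 180, 180, 180, 180].

INTERFACE

Orientations are given as [roll, pitch, yaw] about the fixed x, y, z axes, in that order (R = Rz(yaw) Ry(pitch) Rx(roll)).
In Python, from workcell import * gives the robot as it stands. The module is installed in compiled form; this text tells all that it offers.
- The arm moves only by the shell command python3 -m crank 'ROWS' [FORCE]. ROWS is JSON, a list of rows, each an object of numbers: "grip": the finger opening in m, from 0 to 0.0912; "x", "y", "z": the shift along the tool's x, y, z in m; "yaw": the turn about the tool's z in rad. In form: [{"grip": .., "x": .., "y": .., "z": .., "yaw": ..}, ...]. A call has exactly 5 rows; each row is the pose to reach, as a shift and turn from the pose commanded when the call began, along the tool's axes at that moment; what a row does not reach only later rows make up. A row lasts 1/12 s, in which the tool goes at most 41.7 mm and 7.16 degrees, less where a joint would pass 70% of its speed; a pose out of reach is approached as far as the arm can. A call with a gripper value outside its range is refused whole. The fingers move at their own pace and stop on an object; FORCE is the grip in N (left out, the last holds). Time passes only in rows, so rows that repeat a pose let the fingers close, or fill a call up. It gives the time, the measured TCP pose, the force, the opening and the grip force at its end, in the units of the state.
- state(): the state, without advancing time (a new reading comes with each control period).
- grab_frame(name): name is "scene" or "top" or "wrist"; returns the picture (480x640x3 uint8, red, green, blue); there is no depth.
- camera_model(name): a dict with "intrinsics" (3x3 intrinsics, pixels), "R" (3x3) and "t" (3): a world point X has camera coordinates R X + t. Camera axes: x right, y down, z forward; pixel columns grow to the right and rows downward; lengths in mm; the calibration is good to about 2 mm. A picture is of the moment at which its call begins: read the wrist's pose just before it. camera_model takes no time and is no camera call; for the wrist camera it gives the pose at the moment of the call.
- job_done(): hands the job in; it is judged then, once.
The state is a dict: "time_s": time; "qpos": joint angles; "qvel": joint speeds; "effort": joint torques, N m; "ee_pos": TCP position; "ee_rot": TCP orientation; "force": force on the tool from outside, world axes, zero at the start; "torque": the same for the moment, N m; "gripper_width": finger opening in mm; "gripper_force": force on a finger pad.
Only numpy, scipy, OpenCV 4.12 (cv2) and the standard library are available. Lean on these libraries where they do the work, as an engineer would, in place of code of your own. Each camera call takes 0.05 s, during which the arm holds its last target. There are 200 camera calls.

## Working session

There is one attempt and no reset: what is moved stays moved. The work goes in short steps, Python scripts to look and compute and a shell command to move; the robot and the scene stay as the last step left them, time stands still between calls to the robot, and variables do not carry over. Pictures are saved under pics/ and viewed, at most 14 in all, crops included, and the job is handed in when it is done.

```bash
mkdir -p pics; cat > h.py <<'E'
from workcell import *
import numpy as np, cv2
def save(name,fn):
    im=grab_frame(name); cv2.imwrite('pics/'+fn,im[:,:,::-1]); return im
def ray(m,u,v,z):
    K=np.array(m['intrinsics']);R=np.array(m['R']);t=np.array(m['t'])
    d=R.T@np.linalg.solve(K,[u,v,1.]); c=-R.T@t
    return c+d*(z-c[2])/d[2]
def proj(m,X):
    p=np.array(m['intrinsics'])@(np.array(m['R'])@np.array(X,float)+np.array(m['t'])); return p[:2]/p[2]
E
python3 - <<'E'
from h import *
save('top','top0.png');save('scene','scene0.png')
m=camera_model('top');print(m);print(state())
print(camera_model('wrist'))
E
```

```text
{'intrinsics': array([[439.54445984,   0.        , 313.50935852],
       [  0.        , 439.54445984, 245.027129  ],
       [  0.        ,   0.        ,   1.        ]]), 'R': array([[ 0.01618946, -0.99960886,  0.02280399],
       [-0.99169067, -0.01896394, -0.12723987],
       [ 0.12762255, -0.02055456, -0.9916098 ]]), 't': array([  5.0066446 , 615.39538047, 949.9515343 ])}
{'time_s': 0.1, 'qpos': array([-6.55454304e+01,  1.83473360e+01,  8.96983073e+01, -9.71098009e-04,
        7.20432476e+01, -1.14564364e+00]), 'qvel': array([ 0.0599027 , -0.12922021, -0.29363985,  0.09255408, -0.11071655,
        0.00293207]), 'effort': array([ 4.56958933e-04, -4.13331807e+01, -2.32510597e+01,  7.28546223e-02,
        4.22529504e-02, -4.83017095e-05]), 'ee_pos': array([ 248.27675743, -518.17319942,  227.21828057]), 'ee_rot': array([-1.79911108e+02, -8.54131859e-04,  2.56005127e+01]), 'force': array([-0.26040886,  0.18406898, -0.33029558]), 'torque': array([ 2.62198207e-02,  7.34940942e-05, -3.50216042e-03]), 'gripper_force': 0.0, 'gripper_width': 90.98275919882589}
{'intrinsics': array([[378.68570724,   0.        , 318.10771104],
       [  0.        , 378.68570724, 239.89571068],
       [  0.        ,   0.        ,   1.        ]]), 'R': array([[ 0.43136114, -0.90217865, -0.00112045],
       [-0.86974173, -0.41618138,  0.2652214 ],
       [-0.23974339, -0.1134317 , -0.96418689]]), 't': array([-573.99367087,  -29.29096007,  392.00170298])}
```

View pics/top0.png

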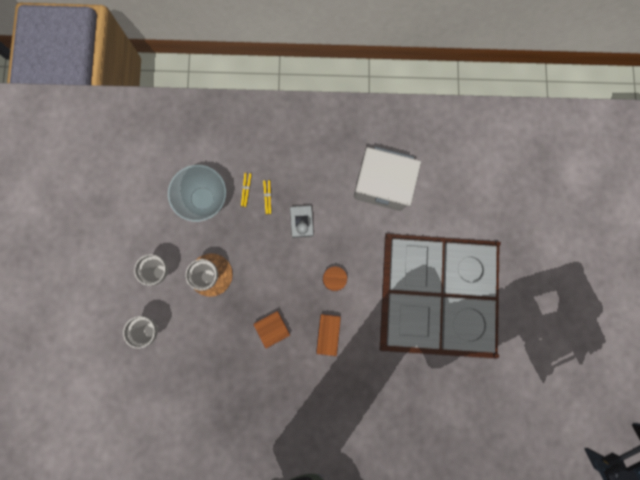

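View pics/scene0.png

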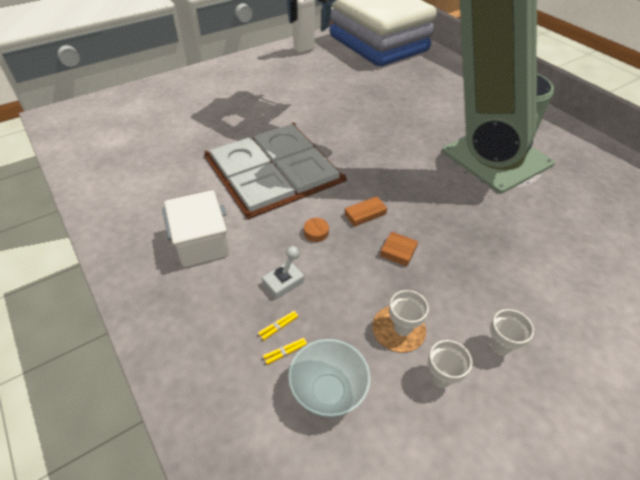

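The top view shows three blanks: a round one at (335,278), a square at (271,329) and an oblong at (329,335). There are two loose cups with rims at (150,269) and (140,332), and the base cup's rim is at (201,275). The dies are oblong (417,265), small round (470,269), square (415,321) and large round (470,325), and the lever is at (302,225).

```bash
cat > meas.py <<'E'
from h import *
def blanks(im,m,region=None,ztop=22):
    hsv=cv2.cvtColor(im,cv2.COLOR_RGB2HSV)
    k=((hsv[:,:,0]<14)&(hsv[:,:,1]>140)&(hsv[:,:,2]>70)).astype(np.uint8)
    if region: 
        z=np.zeros_like(k);a,b,c,d=region;z[b:d,a:c]=k[b:d,a:c];k=z
    k=cv2.morphologyEx(k,cv2.MORPH_OPEN,np.ones((3,3)))
    out=[]
    for c in cv2.findContours(k,cv2.RETR_EXTERNAL,cv2.CHAIN_APPROX_NONE)[0]:
        if cv2.contourArea(c)<150: continue
        P=np.array([ray(m,u,v,ztop)[:2] for u,v in c[:,0]],np.float32)
        r=cv2.minAreaRect(P); out.append((r,cv2.contourArea(P)/r[1][0]/r[1][1],c[:,0].mean(0)))
    return out
E
python3 - <<'E'
from meas import *
im=cv2.imread('pics/top0.png')[:,:,::-1].copy();m=camera_model('top')
np.set_printoptions(precision=1,suppress=True)
print('cam',-np.array(m['R']).T@m['t'])
for r,f,c in blanks(im,m): print(np.array(r[0]),np.array(r[1]),round(r[2],1),round(f,2),c)
for n,p,z in [('cup1',(150,269),75),('cup2',(140,332),75),('base',(201,275),79),('obl',(417,265),24),('sr',(470,269),24),('sq',(415,321),24),('lr',(470,325),24),('ball',(302,227),75),('box',(302,222),25)]: print(n,ray(m,*p,z))
print(proj(m,(0,0,0)))
w=camera_model('wrist');print('wcam',-np.array(w['R']).T@w['t'])
big=cv2.resize(im[210:370,100:260],None,fx=5,fy=5,interpolation=cv2.INTER_CUBIC)
a=cv2.resize(im[195:370,370:510],(560,600)[:2] and (480,600),interpolation=cv2.INTER_CUBIC)
b=cv2.resize(im[230:370,115:250],(320,332),interpolation=cv2.INTER_CUBIC)
o=np.zeros((600,800,3),np.uint8);o[:, :480]=a;o[:332,480:]=b
c=cv2.resize(im[190:250,270:340],(311,267),interpolation=cv2.INTER_CUBIC);o[333:600,480:791]=c
cv2.imwrite('pics/crop0.png',o[:,:,::-1])
E
```

```text
cam [ 489.    36.2 1020.2]
[416.6 -20.3] [43.  85.1] 84.4 0.92 [328.1 334.5]
[427.1 106.3] [58.2 59.2] 28.5 0.93 [271.1 329.1]
[542.9 -33.4] [49.9 47.8] 0.8 0.81 [334.4 278.2]
[1094.6 -649.4] [ 27.2 262.4] 0.0 0.5 [585.8  56.1]
[1094.7 -317.3] [420.6  26.9] 89.9 0.73 [459.1  54.1]
cup1 [552.3 364.9  75. ]
cup2 [419.9 377.4  75. ]
base [541.2 255.1  79. ]
obl [ 575.7 -221.6   24. ]
sr [ 568.7 -343.5   24. ]
sq [ 449.4 -215.4   24. ]
lr [ 442.4 -339.7   24. ]
ball [649.7  42.3  75. ]
box [669.9  42.9  25. ]
[315.8 529.8]
wcam [ 316.1 -485.6  385.1]
```

View pics/crop0.png

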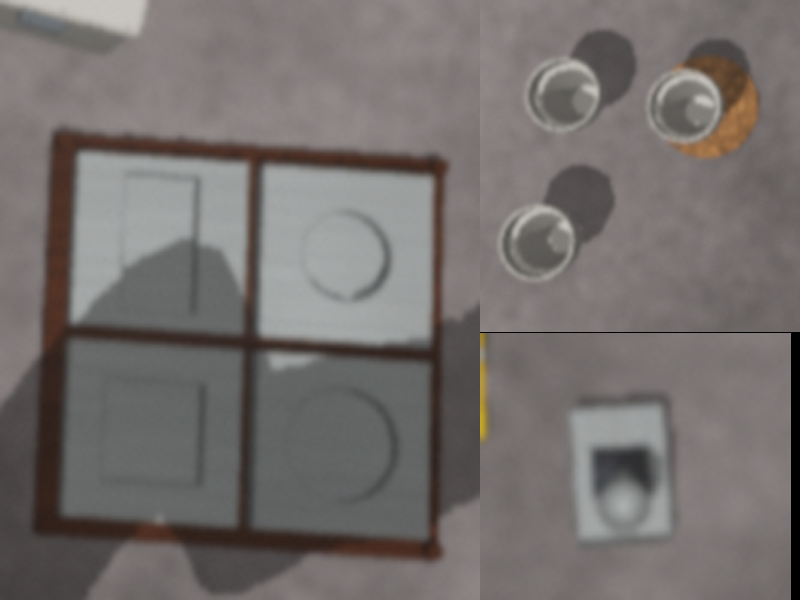

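```bash
cat > d.py <<'E'
import sys
from h import *
from scipy.spatial.transform import Rotation as Ro
s=state();p=s['ee_pos'];R=Ro.from_euler('xyz',s['ee_rot'],degrees=True).as_matrix()
yaw=np.degrees(np.arctan2(R[1,0],R[0,0]))
print('t%.1f'%s['time_s'],'pos',p.round(1),'rot',s['ee_rot'].round(2),'w %.1f gf %.1f'%(s['gripper_width'],s['gripper_force']),'q',s['qpos'].round(0),'F',s['force'].round(1))
for a in sys.argv[1:]:
    x,y,z,yw=map(float,a.split(','))
    c,n=np.cos(np.radians(yaw)),np.sin(np.radians(yaw))
    dx,dy=x-p[0],y-p[1]
    dw=(yaw-yw+180)%360-180
    # horizontal tool axes assumed, z down
    print(a,'-> x %.4f y %.4f z %.4f yaw %.4f'%((dx*c+dy*n)/1000,(dx*n-dy*c)/1000,(p[2]-z)/1000,np.radians(dw)))
E
python3 -m crank '[{"grip":0.09,"x":0.2,"y":-0.08,"z":0,"yaw":0.44},{"grip":0.09,"x":0.2,"y":-0.08,"z":0,"yaw":0.44},{"grip":0.09,"x":0.2,"y":-0.08,"z":0,"yaw":0.44},{"grip":0.09,"x":0.2,"y":-0.08,"z":0,"yaw":0.44},{"grip":0.09,"x":0.2,"y":-0.08,"z":0,"yaw":0.44}]' 40; python3 d.py 470,-280,230,0
```

```text
time_s: 0.52
ee_pos: [384.5, -369.8, 227.6]
ee_rot: [-180.0, 0.0, 0.2]
force: [1.8, -0.6, 1.2]
gripper_width: 90.0
gripper_force: 0.0
t0.5 pos [ 384.5 -369.8  227.6] rot [-1.7997e+02  2.0000e-02  1.6000e-01] w 90.0 gf 0.0 q [-45.  15.  95.   0.  70.  45.] F [ 1.8 -0.6  1.2]
470,-280,230,0 -> x 0.0857 y -0.0896 z -0.0024 yaw 0.0027
```

```bash
python3 -m crank '[{"grip":0.09,"x":0.085,"y":-0.09,"z":0},{"grip":0.09,"x":0.085,"y":-0.09,"z":0},{"grip":0.09,"x":0.085,"y":-0.09,"z":0},{"grip":0.09,"x":0.085,"y":-0.09,"z":0},{"grip":0.09,"x":0.085,"y":-0.09,"z":0}]' ; python3 d.py 470,-280,230,0
python3 - <<'E'
from h import *
w=camera_model('wrist');np.save('w1.npy',w,allow_pickle=True);save('wrist','w1.png')
for p in [(575,-221),(568,-343),(449,-215),(442,-339)]: print(proj(w,(*p,24)))
E
```

```text
t0.5 pos [ 384.5 -369.8  227.6] rot [-1.7997e+02  2.0000e-02  1.6000e-01] w 90.0 gf 0.0 q [-45.  15.  95.   0.  70.  45.] F [ 1.8 -0.6  1.2]
470,-280,230,0 -> x 0.0857 y -0.0896 z -0.0024 yaw 0.0027
[141.7645193   -7.29717865]
[287.31939736   2.46140293]
[151.81886754 147.20763215]
[285.68172785 155.19862491]validation failed for argument at $[0]...
```

View pics/w1.png

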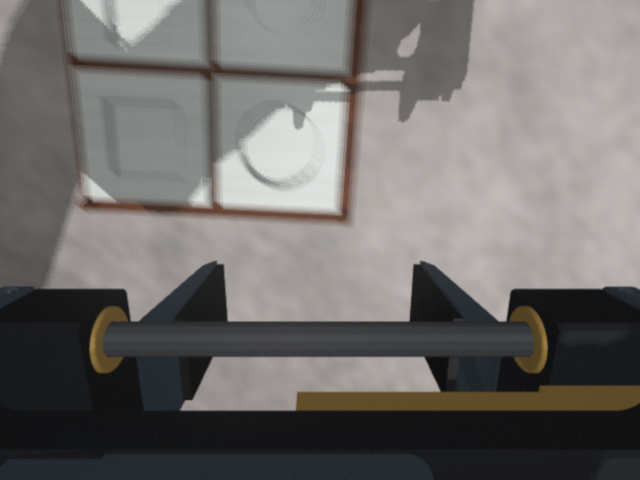

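The wrist picture shows the lower dies (square at (150,137), large round at (280,140)), with the gripper covering the lower half. I'll rise and move sideways for a full view.

```bash
python3 -m crank '[{"grip":0.09,"x":0.03,"y":-0.09,"z":-0.11,"yaw":0},{"grip":0.09,"x":0.03,"y":-0.09,"z":-0.11,"yaw":0},{"grip":0.09,"x":0.03,"y":-0.09,"z":-0.11,"yaw":0},{"grip":0.09,"x":0.03,"y":-0.09,"z":-0.11,"yaw":0},{"grip":0.09,"x":0.03,"y":-0.09,"z":-0.11,"yaw":0}]' >/dev/null; python3 d.py
python3 - <<'E'
from h import *
w=camera_model('wrist');np.save('w2.npy',w,allow_pickle=True);save('wrist','w2.png')
for p in [(575,-221),(568,-343),(449,-215),(442,-339)]: print(proj(w,(*p,24)))
E
```

```text
t1.0 pos [ 415.1 -279.8  342.1] rot [179.78  -0.4    0.59] w 89.8 gf 0.0 q [-35.   8.  87.   0.  84.  54.] F [ 0.8 -0.7 -0.4]
[267.78558604  61.22213781]
[372.93685208  68.94643108]
[265.46662417 171.55476734]
[365.0042594  178.15174865]
```

View pics/w2.png

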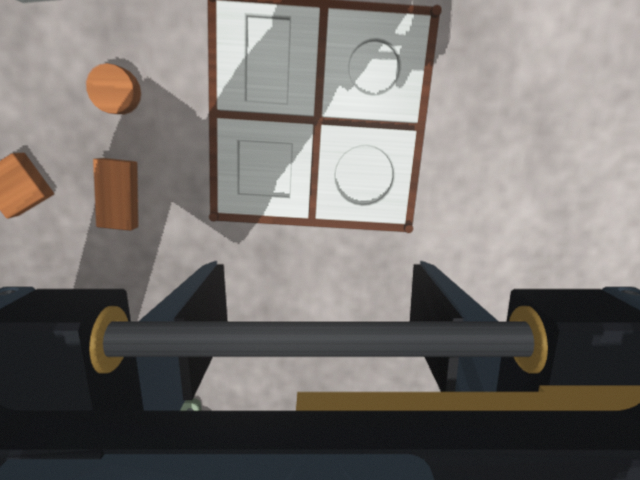

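The picture shows all four dies: oblong (268,60), small round (374,67), square (265,168) and large round (364,174). The round blank is at (113,88) and the oblong at (117,194). Next I'll fit the grid numerically.

```bash
cat > dies.py <<'E'
from meas import *
from scipy.optimize import least_squares
def fit(im,m,x0=(508,-280,-2.8),grow=62):
    # sample brown/steel edges: for each die side, search for saturation step across the edge
    S=cv2.GaussianBlur(cv2.cvtColor(im,cv2.COLOR_RGB2HSV)[:,:,1].astype(np.float32),(3,3),0)
    p=np.array(x0,float)
    for it in range(4):
        c,s=np.cos(np.radians(p[2])),np.sin(np.radians(p[2]))
        A=[];b=[]
        for sx in(-1,1):
         for sy in(-1,1):
          for ax in(0,1):
           for sg in(-1,1):
            for tt in np.linspace(-45,45,19):
                prof=[];off=np.arange(-7,7.01,.25)
                for o in off:
                    l=np.array([62.5*sx,62.5*sy]); l[ax]+=sg*(57.5+o); l[1-ax]+=tt
                    q=proj(m,(p[0]+c*l[0]-s*l[1],p[1]+s*l[0]+c*l[1],24)); prof.append(q)
                P=np.array(prof,np.float32)
                if P[:,0].min()<2 or P[:,0].max()>637 or P[:,1].min()<2 or P[:,1].max()>477: continue
                v=cv2.remap(S,P[None,:,0],P[None,:,1],cv2.INTER_LINEAR)[0]
                g=np.gradient(v);k=int(g.argmax())
                if g[k]<2 or k in(0,len(g)-1): continue
                n=np.array([c,s]) if ax==0 else np.array([-s,c]); n=n*sg
                l=np.array([62.5*sx,62.5*sy]); l[ax]+=sg*57.5; l[1-ax]+=tt
                dth=n@np.array([-s*l[0]-c*l[1],c*l[0]-s*l[1]])
                A.append([n[0],n[1],dth]);b.append(off[k])
        A=np.array(A);b=np.array(b)
        r=least_squares(lambda d:A@d[:3]+d[3]-b,np.zeros(4),loss='soft_l1',f_scale=.7).x
        p+= [r[0],r[1],np.degrees(r[2])]
    res=A@r[:3]+r[3]-b
    return p,len(b),np.median(abs(res)),r[3]
def holes(p):
    c,s=np.cos(np.radians(p[2])),np.sin(np.radians(p[2]))
    return {n:(round(p[0]+62.5*(c*a-s*b),1),round(p[1]+62.5*(s*a+c*b),1)) for n,a,b in[('obl',1,1),('sr',1,-1),('sq',-1,1),('lr',-1,-1)]}
E
python3 - <<'E'
from dies import *
for f,m in[('pics/w2.png',np.load('w2.npy',allow_pickle=True).item()),('pics/w1.png',np.load('w1.npy',allow_pickle=True).item()),('pics/top0.png',camera_model('top'))]:
    im=cv2.imread(f)[:,:,::-1].copy(); r=fit(im,m); print(f,r,holes(r[0]))
    for q,fl,c in blanks(im,m): print('  ',np.round(q[0],1),np.round(q[1],1),round(q[2],1),round(fl,2),c.round())
E
```

```text
pics/w2.png (array([ 510.7226287 , -278.55139459,   -2.95451137]), 284, np.float64(0.2866419043393089), np.float64(0.9064734788418101)) {'obl': (np.float64(576.4), np.float64(-219.4)), 'sr': (np.float64(569.9), np.float64(-344.2)), 'sq': (np.float64(451.5), np.float64(-212.9)), 'lr': (np.float64(445.1), np.float64(-337.7))}
   [418.4 -21.2] [43.4 85.7] 83.8 0.89 [110. 190.]
   [427.3 104.9] [62.6 62.2] 27.9 0.71 [ 16. 186.]
   [543.9 -34.2] [51.2 52.5] 81.6 0.79 [110.  88.]
pics/w1.png (array([ 514.92097075, -274.46002281,   -3.00769024]), 160, np.float64(0.34484480593864575), np.float64(3.6327211472222487)) {'obl': (np.float64(580.6), np.float64(-215.3)), 'sr': (np.float64(574.1), np.float64(-340.2)), 'sq': (np.float64(455.8), np.float64(-208.8)), 'lr': (np.float64(449.2), np.float64(-333.6))}
pics/top0.png (array([ 509.64032466, -277.74322168,   -2.95302939]), 304, np.float64(0.6713511621976808), np.float64(2.0191748807662377)) {'obl': (np.float64(575.3), np.float64(-218.5)), 'sr': (np.float64(568.8), np.float64(-343.4)), 'sq': (np.float64(450.4), np.float64(-212.1)), 'lr': (np.float64(444.0), np.float64(-336.9))}
   [416.6 -20.3] [43.  85.1] 84.4 0.92 [328. 335.]
   [427.1 106.3] [58.2 59.2] 28.5 0.93 [271. 329.]
   [542.9 -33.4] [49.9 47.8] 0.8 0.81 [334. 278.]
   [1094.6 -649.4] [ 27.2 262.4] 0.0 0.5 [586.  56.]
   [1094.7 -317.3] [420.6  26.9] 89.9 0.73 [459.  54.]
```

```bash
python3 -m crank '[{"grip":0.09,"x":0.08,"y":-0.15,"z":0.1,"yaw":0},{"grip":0.09,"x":0.08,"y":-0.15,"z":0.1,"yaw":0},{"grip":0.09,"x":0.08,"y":-0.15,"z":0.1,"yaw":0},{"grip":0.09,"x":0.08,"y":-0.15,"z":0.1,"yaw":0},{"grip":0.09,"x":0.08,"y":-0.15,"z":0.1,"yaw":0}]' >/dev/null; 
python3 -m crank '[{"grip":0.09,"x":0.05,"y":-0.096,"z":0.13,"yaw":0},{"grip":0.09,"x":0.05,"y":-0.096,"z":0.13,"yaw":0},{"grip":0.09,"x":0.05,"y":-0.096,"z":0.13,"yaw":0},{"grip":0.09,"x":0.05,"y":-0.096,"z":0.13,"yaw":0},{"grip":0.09,"x":0.05,"y":-0.096,"z":0.13,"yaw":0}]' >/dev/null; 
python3 -m crank '[{"grip":0.09,"x":0,"y":0,"z":0,"yaw":0},{"grip":0.09,"x":0,"y":0,"z":0,"yaw":0},{"grip":0.09,"x":0,"y":0,"z":0,"yaw":0},{"grip":0.09,"x":0,"y":0,"z":0,"yaw":0},{"grip":0.09,"x":0,"y":0,"z":0,"yaw":0}]' >/dev/null; python3 d.py 543.5,-34,26,0
```

```text
t2.3 pos [541.9 -35.4 109.2] rot [ 1.7997e+02 -1.4000e-01  3.1000e-01] w 89.8 gf 0.0 q [ -5.  21. 104.  -0.  55.  85.] F [-0.3 -0.6 -0.4]
543.5,-34,26,0 -> x 0.0016 y -0.0013 z 0.0832 yaw 0.0054
```

```bash
python3 -m crank '[{"grip":0.09,"x":0.001,"y":-0.001,"z":0.042,"yaw":0},{"grip":0.09,"x":0.001,"y":-0.001,"z":0.07,"yaw":0},{"grip":0.09,"x":0.001,"y":-0.001,"z":0.083,"yaw":0},{"grip":0.09,"x":0.001,"y":-0.001,"z":0.083,"yaw":0},{"grip":0.07,"x":0.001,"y":-0.001,"z":0.083,"yaw":0}]' 10|tail -2
python3 -m crank '[{"grip":0.05,"x":0,"y":0,"z":0,"yaw":0},{"grip":0.05,"x":0,"y":0,"z":0,"yaw":0},{"grip":0.05,"x":0,"y":0,"z":0,"yaw":0},{"grip":0.05,"x":0,"y":0,"z":0,"yaw":0},{"grip":0.05,"x":0,"y":0,"z":0,"yaw":0}]' 10|tail -2
python3 d.py 543.5,-34,26,0
```

```text
gripper_width: 85.8
gripper_force: 0.0
gripper_width: 55.4
gripper_force: 10.0
t3.1 pos [543.1 -33.3  25.8] rot [ 1.7998e+02 -9.0000e-02  3.9000e-01] w 55.4 gf 10.0 q [ -5.  27. 109.  -0.  44.  85.] F [-0.4  0.3  3.6]
543.5,-34,26,0 -> x 0.0004 y 0.0007 z -0.0002 yaw 0.0068
```

```bash
python3 -m crank '[{"grip":0.075,"x":0,"y":0,"z":0,"yaw":0},{"grip":0.075,"x":0,"y":0,"z":0,"yaw":0},{"grip":0.075,"x":0,"y":0,"z":0,"yaw":-0.12},{"grip":0.075,"x":0,"y":0,"z":0,"yaw":-0.24},{"grip":0.075,"x":0,"y":0,"z":0,"yaw":-0.36}]' 10|tail -2
python3 -m crank '[{"grip":0.075,"x":0,"y":0,"z":0,"yaw":-0.6},{"grip":0.075,"x":0,"y":0,"z":0,"yaw":-0.6},{"grip":0.075,"x":0,"y":0,"z":0,"yaw":-0.6},{"grip":0.075,"x":0,"y":0,"z":0,"yaw":-0.6},{"grip":0.075,"x":0,"y":0,"z":0,"yaw":-0.6}]' 10|tail -2
python3 -m crank '[{"grip":0.075,"x":0,"y":0,"z":0,"yaw":-0.61},{"grip":0.075,"x":0,"y":0,"z":0,"yaw":-0.61},{"grip":0.075,"x":0,"y":0,"z":0,"yaw":-0.61},{"grip":0.075,"x":0,"y":0,"z":0,"yaw":-0.61},{"grip":0.075,"x":0,"y":0,"z":0,"yaw":-0.61}]' 10|tail -2
python3 -m crank '[{"grip":0.05,"x":0,"y":0,"z":0,"yaw":0},{"grip":0.05,"x":0,"y":0,"z":0,"yaw":0},{"grip":0.05,"x":0,"y":0,"z":0,"yaw":0},{"grip":0.05,"x":0,"y":0,"z":0,"yaw":0},{"grip":0.05,"x":0,"y":0,"z":0,"yaw":0}]' 30|tail -2
python3 d.py 569.5,-343.8,100,90
```

```text
gripper_width: 74.9
gripper_force: 0.0
gripper_width: 75.4
gripper_force: 0.0
gripper_width: 74.4
gripper_force: 0.0
gripper_width: 55.1
gripper_force: 30.0
t4.8 pos [542.6 -33.3  24.9] rot [-180.      0.     90.28] w 55.1 gf 30.0 q [ -5.  28. 109.  -0.  44.  -5.] F [-0.3 -0.4  0.4]
569.5,-343.8,100,90 -> x -0.3107 y 0.0254 z -0.0751 yaw 0.0050
```

```bash
python3 -m crank '[{"grip":0.05,"x":0,"y":0,"z":-0.035,"yaw":0},{"grip":0.05,"x":-0.02,"y":0,"z":-0.07,"yaw":0},{"grip":0.05,"x":-0.05,"y":0.01,"z":-0.075,"yaw":0},{"grip":0.05,"x":-0.085,"y":0.01,"z":-0.075,"yaw":0},{"grip":0.05,"x":-0.12,"y":0.01,"z":-0.075,"yaw":0}]' |tail -2
python3 -m crank '[{"grip":0.05,"x":-0.04,"y":0.003,"z":0,"yaw":0},{"grip":0.05,"x":-0.08,"y":0.006,"z":0,"yaw":0},{"grip":0.05,"x":-0.12,"y":0.009,"z":0,"yaw":0},{"grip":0.05,"x":-0.16,"y":0.012,"z":0,"yaw":0},{"grip":0.05,"x":-0.19,"y":0.015,"z":0,"yaw":0}]' |tail -2
python3 -m crank '[{"grip":0.05,"x":0,"y":0,"z":0.01,"yaw":0},{"grip":0.05,"x":0,"y":0,"z":0.02,"yaw":0},{"grip":0.05,"x":0,"y":0,"z":0.038,"yaw":0},{"grip":0.05,"x":0,"y":0,"z":0.038,"yaw":0},{"grip":0.05,"x":0,"y":0,"z":0.038,"yaw":0}]' |tail -2
python3 d.py 569.5,-343.8,50,90
```

```text
gripper_width: 54.9
gripper_force: 30.0
gripper_width: 55.1
gripper_force: 30.0
gripper_width: 54.9
gripper_force: 30.0
t6.0 pos [ 568.4 -341.2   60.5] rot [-1.798e+02 -1.400e-01  9.039e+01] w 54.9 gf 30.0 q [-32.  34.  89.   0.  57. -32.] F [ 0.3 -0.2 -0.4]
569.5,-343.8,50,90 -> x -0.0026 y 0.0011 z 0.0105 yaw 0.0068
```

Align, pause, then lower gently to about 1 mm above the die face and beyond.

```bash
python3 -m crank '[{"grip":0.05,"x":-0.0025,"y":0.001,"z":0,"yaw":0},{"grip":0.05,"x":-0.0025,"y":0.001,"z":0.005,"yaw":0},{"grip":0.05,"x":-0.0025,"y":0.001,"z":0.009,"yaw":0},{"grip":0.05,"x":-0.0025,"y":0.001,"z":0.009,"yaw":0},{"grip":0.05,"x":-0.0025,"y":0.001,"z":0.009,"yaw":0}]' >/dev/null; python3 d.py 569.5,-343.8,50,90
python3 -m crank '[{"grip":0.05,"x":0,"y":0,"z":0.002,"yaw":0},{"grip":0.05,"x":0,"y":0,"z":0.004,"yaw":0},{"grip":0.05,"x":0,"y":0,"z":0.006,"yaw":0},{"grip":0.05,"x":0,"y":0,"z":0.006,"yaw":0},{"grip":0.05,"x":0,"y":0,"z":0.006,"yaw":0}]' >/dev/null; python3 d.py 569.5,-343.8,39,90
```

```text
t6.5 pos [ 570.3 -345.4   52.9] rot [-1.7998e+02 -1.0000e-02  9.0350e+01] w 55.3 gf 30.0 q [-32.  34.  89.  -0.  56. -33.] F [ 0.1  0.1 -0.5]
569.5,-343.8,50,90 -> x 0.0016 y -0.0008 z 0.0029 yaw 0.0061
t6.9 pos [ 570.3 -345.6   46.7] rot [-1.7998e+02 -1.0000e-02  9.0340e+01] w 55.3 gf 30.0 q [-32.  35.  90.  -0.  55. -33.] F [ 0.2 -0.5 -0.1]
569.5,-343.8,39,90 -> x 0.0018 y -0.0008 z 0.0077 yaw 0.0059
```

```bash
python3 -m crank '[{"grip":0.05,"x":0.001,"y":-0.0005,"z":0.002,"yaw":0},{"grip":0.05,"x":0.001,"y":-0.0005,"z":0.004,"yaw":0},{"grip":0.05,"x":0.001,"y":-0.0005,"z":0.006,"yaw":0},{"grip":0.05,"x":0.001,"y":-0.0005,"z":0.007,"yaw":0},{"grip":0.05,"x":0.001,"y":-0.0005,"z":0.007,"yaw":0}]' >/dev/null; python3 d.py 569.5,-343.8,39,90
```

```text
t7.3 pos [ 569.7 -344.5   39.5] rot [-1.7997e+02 -2.0000e-02  9.0340e+01] w 55.4 gf 30.0 q [-32.  35.  90.  -0.  55. -32.] F [-0.2 -0.  -0.9]
569.5,-343.8,39,90 -> x 0.0007 y -0.0002 z 0.0005 yaw 0.0060
```

```bash
python3 -m crank '[{"grip":0.068,"x":0,"y":0,"z":0,"yaw":0},{"grip":0.068,"x":0,"y":0,"z":0,"yaw":0},{"grip":0.068,"x":0,"y":0,"z":0,"yaw":0},{"grip":0.068,"x":0,"y":0,"z":-0.015,"yaw":0},{"grip":0.068,"x":0,"y":0,"z":-0.05,"yaw":0}]' >/dev/null
python3 -m crank '[{"grip":0.068,"x":0,"y":0,"z":-0.04,"yaw":0},{"grip":0.068,"x":0.03,"y":-0.02,"z":-0.07,"yaw":0},{"grip":0.068,"x":0.06,"y":-0.04,"z":-0.1,"yaw":0},{"grip":0.068,"x":0.1,"y":-0.07,"z":-0.1,"yaw":0},{"grip":0.068,"x":0.13,"y":-0.09,"z":-0.1,"yaw":0}]' >/dev/null
python3 -m crank '[{"grip":0.068,"x":0.15,"y":-0.13,"z":0,"yaw":0.6},{"grip":0.068,"x":0.15,"y":-0.13,"z":0,"yaw":0.6},{"grip":0.068,"x":0.15,"y":-0.13,"z":0,"yaw":0.6},{"grip":0.068,"x":0.15,"y":-0.13,"z":0,"yaw":0.6},{"grip":0.068,"x":0.15,"y":-0.13,"z":0,"yaw":0.6}]' >/dev/null
python3 -m crank '[{"grip":0.068,"x":0,"y":0,"z":0,"yaw":0.6},{"grip":0.068,"x":0,"y":0,"z":0,"yaw":0.6},{"grip":0.068,"x":0,"y":0,"z":0,"yaw":0.6},{"grip":0.068,"x":0,"y":0,"z":0,"yaw":0.6},{"grip":0.068,"x":0,"y":0,"z":0,"yaw":0.6}]' >/dev/null
python3 d.py 320,-21,200,-6
```

```text
t8.9 pos [354.6 -74.9 189.9] rot [ 1.7996e+02 -5.0000e-02  2.1270e+01] w 67.9 gf 0.0 q [-14.   1. 118.  -0.  62.  55.] F [-0.2 -0.5  0.6]
320,-21,200,-6 -> x -0.0127 y -0.0628 z -0.0101 yaw 0.4760
```

```bash
python3 -m crank '[{"grip":0.068,"x":-0.013,"y":-0.063,"z":-0.01,"yaw":0.476},{"grip":0.068,"x":-0.013,"y":-0.063,"z":-0.01,"yaw":0.476},{"grip":0.068,"x":-0.013,"y":-0.063,"z":-0.01,"yaw":0.476},{"grip":0.068,"x":-0.013,"y":-0.063,"z":-0.01,"yaw":0.476},{"grip":0.068,"x":-0.013,"y":-0.063,"z":-0.01,"yaw":0.476}]' >/dev/null
python3 -m crank '[{"grip":0.068,"x":0,"y":0,"z":0,"yaw":0},{"grip":0.068,"x":0,"y":0,"z":0,"yaw":0},{"grip":0.068,"x":0,"y":0,"z":0,"yaw":0},{"grip":0.068,"x":0,"y":0,"z":0,"yaw":0},{"grip":0.068,"x":0,"y":0,"z":0,"yaw":0}]' >/dev/null
python3 d.py 417,-21,100,-6
python3 - <<'E'
from meas import *
w=camera_model('wrist');im=save('wrist','w3.png')
t=camera_model('top');it=save('top','top1.png')
for i,m in((im,w),(it,t)):
  for q,fl,c in blanks(i,m): print('  ',np.round(q[0],1),np.round(q[1],1),round(q[2],1),round(fl,2),c.round())
E
```

```text
t9.8 pos [319.4 -21.3 199.5] rot [ 1.80e+02  1.00e-02 -5.67e+00] w 67.9 gf 0.0 q [ -6.  -4. 121.  -0.  63.  90.] F [-0.2  0.5  0.2]
417,-21,100,-6 -> x 0.0971 y -0.0100 z 0.0995 yaw 0.0058
   [411.   89.3] [12.9 35.2] 26.4 0.43 [176. 131.]
   [ 383.5 -278.6] [43.4 11.8] 87.2 0.88 [613. 118.]
   [434.  110.2] [32.2 60.5] 31.9 0.71 [146. 103.]
   [451.6 121.1] [ 5.6 59.5] 28.4 0.65 [131.  82.]
   [418.  -19.8] [43.4 84.8] 84.8 0.75 [306. 109.]
   [415.7 -20.4] [43.  84.4] 83.9 0.91 [328. 335.]
   [427.  106.2] [58.1 59.2] 28.5 0.93 [271. 329.]
   [ 569.1 -348.9] [50.9 51. ] 88.5 0.79 [472. 269.]
   [1095.4 -655.6] [ 25.7 250. ] 0.0 0.44 [587.  56.]
   [1095.2 -307.3] [376.2  26.7] 89.7 0.77 [451.  54.]
```

View pics/w3.png

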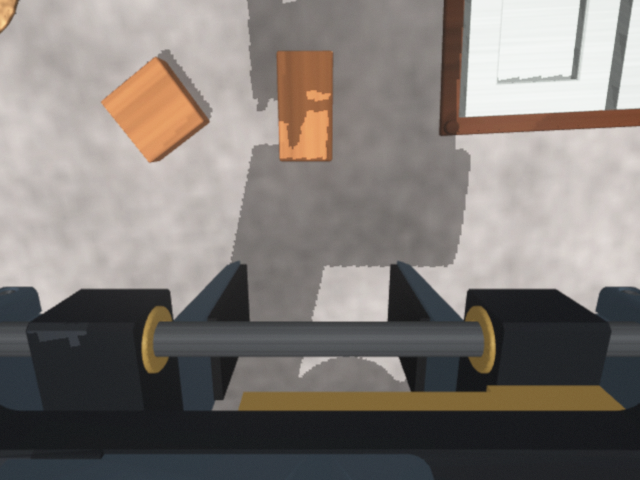

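The wrist view shows the oblong between (277,51) and (332,161), and the square centred near (155,110). Grasp the oblong now.

```bash
python3 -m crank '[{"grip":0.068,"x":0.035,"y":-0.004,"z":0.01,"yaw":0},{"grip":0.068,"x":0.07,"y":-0.008,"z":0.03,"yaw":0},{"grip":0.068,"x":0.097,"y":-0.011,"z":0.06,"yaw":0},{"grip":0.068,"x":0.097,"y":-0.011,"z":0.1,"yaw":0},{"grip":0.068,"x":0.097,"y":-0.011,"z":0.12,"yaw":0}]' >/dev/null
python3 -m crank '[{"grip":0.068,"x":0,"y":0,"z":0,"yaw":0},{"grip":0.068,"x":0,"y":0,"z":0.02,"yaw":0},{"grip":0.068,"x":0,"y":0,"z":0.04,"yaw":0},{"grip":0.068,"x":0,"y":0,"z":0.053,"yaw":0},{"grip":0.068,"x":0,"y":0,"z":0.053,"yaw":0}]' >/dev/null
python3 d.py 417.3,-20.2,26,-5.7
```

```text
t10.7 pos [416.1 -19.9  25.9] rot [ 1.7999e+02  1.5000e-01 -5.6800e+00] w 68.3 gf 0.0 q [ -4.  19. 125.  -0.  36.  91.] F [ 0.4 -0.2  0.1]
417.3,-20.2,26,-5.7 -> x 0.0012 y 0.0002 z -0.0001 yaw 0.0003
```

```bash
python3 -m crank '[{"grip":0.04,"x":0,"y":0,"z":0,"yaw":0},{"grip":0.04,"x":0,"y":0,"z":0,"yaw":0},{"grip":0.04,"x":0,"y":0,"z":0,"yaw":0},{"grip":0.04,"x":0,"y":0,"z":0,"yaw":0},{"grip":0.04,"x":0,"y":0,"z":0,"yaw":0}]' 30 >/dev/null
python3 d.py 576,-219,80,-3
```

```text
t11.1 pos [417.9 -20.   27.7] rot [ 1.80e+02 -1.50e-01 -5.68e+00] w 45.7 gf 30.0 q [ -4.  19. 125.  -0.  36.  91.] F [ 0.2 -0.3  7.4]
576,-219,80,-3 -> x 0.1771 y 0.1824 z -0.0523 yaw -0.0468
```

```bash
python3 -m crank '[{"grip":0.04,"x":0,"y":0,"z":-0.035,"yaw":0},{"grip":0.04,"x":0.01,"y":0.01,"z":-0.052,"yaw":-0.04},{"grip":0.04,"x":0.035,"y":0.035,"z":-0.052,"yaw":-0.047},{"grip":0.04,"x":0.06,"y":0.06,"z":-0.052,"yaw":-0.047},{"grip":0.04,"x":0.08,"y":0.08,"z":-0.052,"yaw":-0.047}]' >/dev/null
python3 -m crank '[{"grip":0.04,"x":0.024,"y":0.024,"z":0,"yaw":0},{"grip":0.04,"x":0.048,"y":0.048,"z":0,"yaw":0},{"grip":0.04,"x":0.072,"y":0.072,"z":0,"yaw":0},{"grip":0.04,"x":0.09,"y":0.09,"z":0,"yaw":0},{"grip":0.04,"x":0.09,"y":0.09,"z":0,"yaw":0}]' >/dev/null
python3 -m crank '[{"grip":0.04,"x":0,"y":0,"z":0,"yaw":0},{"grip":0.04,"x":0,"y":0,"z":0,"yaw":0},{"grip":0.04,"x":0,"y":0,"z":0,"yaw":0},{"grip":0.04,"x":0,"y":0,"z":0,"yaw":0},{"grip":0.04,"x":0,"y":0,"z":0,"yaw":0}]' >/dev/null
python3 d.py 576,-219,52,-2.95
```

```text
t12.4 pos [ 573.3 -201.2   78.8] rot [-1.80e+02  1.00e-02 -2.95e+00] w 45.4 gf 30.0 q [-20.  28.  97.  -0.  55.  73.] F [ 0.2 -1.1 -1.6]
576,-219,52,-2.95 -> x 0.0036 y 0.0176 z 0.0268 yaw 0.0001
```

```bash
python3 -m crank '[{"grip":0.04,"x":0.0036,"y":0.0176,"z":0,"yaw":0},{"grip":0.04,"x":0.0036,"y":0.0176,"z":0.01,"yaw":0},{"grip":0.04,"x":0.0036,"y":0.0176,"z":0.024,"yaw":0},{"grip":0.04,"x":0.0036,"y":0.0176,"z":0.024,"yaw":0},{"grip":0.04,"x":0.0036,"y":0.0176,"z":0.024,"yaw":0}]' >/dev/null; python3 d.py 576,-219,52,-2.95
python3 -m crank '[{"grip":0.04,"x":0,"y":0,"z":0.002,"yaw":0},{"grip":0.04,"x":0,"y":0,"z":0.004,"yaw":0},{"grip":0.04,"x":0,"y":0,"z":0.006,"yaw":0},{"grip":0.04,"x":0,"y":0,"z":0.008,"yaw":0},{"grip":0.04,"x":0,"y":0,"z":0.008,"yaw":0}]' >/dev/null; python3 d.py 576,-219,40,-2.95
```

```text
t12.8 pos [ 575.5 -218.9   53.5] rot [-1.7994e+02  1.5000e-01 -2.9900e+00] w 45.7 gf 30.0 q [-22.  31.  97.   0.  53.  71.] F [-0.2 -0.2 -0.8]
576,-219,52,-2.95 -> x 0.0006 y 0.0001 z 0.0015 yaw -0.0006
t13.2 pos [ 576.3 -219.6   46.3] rot [-1.80e+02  2.00e-02 -2.98e+00] w 45.5 gf 30.0 q [-22.  31.  97.  -0.  52.  71.] F [ 0.1 -0.1 -1.4]
576,-219,40,-2.95 -> x -0.0004 y -0.0006 z 0.0063 yaw -0.0006
```

```bash
python3 -m crank '[{"grip":0.04,"x":0,"y":0,"z":0.002,"yaw":0},{"grip":0.04,"x":0,"y":0,"z":0.004,"yaw":0},{"grip":0.04,"x":0,"y":0,"z":0.006,"yaw":0},{"grip":0.04,"x":0,"y":0,"z":0.006,"yaw":0},{"grip":0.04,"x":0,"y":0,"z":0.006,"yaw":0}]' >/dev/null; python3 d.py 576,-219,40,-2.95
```

```text
t13.6 pos [ 576.6 -219.8   41.8] rot [ 1.7999e+02 -4.0000e-02 -3.0000e+00] w 45.4 gf 30.0 q [-22.  31.  98.  -0.  51.  71.] F [-1.6  0.4  6.7]
576,-219,40,-2.95 -> x -0.0006 y -0.0008 z 0.0018 yaw -0.0009
```

```bash
python3 -m crank '[{"grip":0.06,"x":0,"y":0,"z":0,"yaw":0},{"grip":0.06,"x":0,"y":0,"z":0,"yaw":0},{"grip":0.06,"x":0,"y":0,"z":0,"yaw":0},{"grip":0.06,"x":0,"y":0,"z":-0.015,"yaw":0},{"grip":0.06,"x":0,"y":0,"z":-0.05,"yaw":0}]' >/dev/null
python3 -m crank '[{"grip":0.08,"x":-0.02,"y":-0.02,"z":-0.03,"yaw":0},{"grip":0.08,"x":-0.04,"y":-0.04,"z":-0.05,"yaw":0},{"grip":0.08,"x":-0.06,"y":-0.06,"z":-0.08,"yaw":0},{"grip":0.08,"x":-0.08,"y":-0.09,"z":-0.1,"yaw":0},{"grip":0.08,"x":-0.1,"y":-0.12,"z":-0.11,"yaw":0}]' >/dev/null
python3 -m crank '[{"grip":0.08,"x":-0.13,"y":-0.15,"z":0,"yaw":-0.55},{"grip":0.08,"x":-0.13,"y":-0.15,"z":0,"yaw":-0.55},{"grip":0.08,"x":-0.13,"y":-0.15,"z":0,"yaw":-0.55},{"grip":0.08,"x":-0.13,"y":-0.15,"z":0,"yaw":-0.55},{"grip":0.08,"x":-0.13,"y":-0.15,"z":0,"yaw":-0.55}]' >/dev/null
python3 -m crank '[{"grip":0.08,"x":0,"y":0,"z":0,"yaw":0},{"grip":0.08,"x":0,"y":0,"z":0,"yaw":0},{"grip":0.08,"x":0,"y":0,"z":0,"yaw":0},{"grip":0.08,"x":0,"y":0,"z":0,"yaw":0},{"grip":0.08,"x":0,"y":0,"z":0,"yaw":0}]' >/dev/null
python3 d.py 427.3,106.5,100,28.4
python3 - <<'E'
from meas import *
w=camera_model('wrist');im=save('wrist','w4.png')
t=camera_model('top');it=save('top','top2.png')
for i,m in((im,w),(it,t)):
  for q,fl,c in blanks(i,m):
    if q[0][0]<800: print('  ',np.round(q[0],1),np.round(q[1],1),round(q[2],1),round(fl,2),c.round())
big=cv2.resize(it[225:360,370:510],None,fx=3,fy=3,interpolation=cv2.INTER_CUBIC)
o=np.zeros((480,800,3),np.uint8);o[:405,:420]=big;o[:360,420:]=cv2.resize(im[:360,100:480],(380,360));cv2.imwrite('pics/v4.png',o[:,:,::-1])
E
```

```text
t15.3 pos [361.7  61.2 200.4] rot [1.7998e+02 1.0000e-02 2.8410e+01] w 79.9 gf 0.0 q [  8.   1. 116.  -0.  63.  69.] F [-0.4  0.7  0.2]
427.3,106.5,100,28.4 -> x 0.0793 y -0.0086 z 0.1004 yaw 0.0002
   [ 442.3 -137. ] [14.1 40.6] 87.4 0.67 [549. 245.]
   [ 516.6 -144.6] [21.2 99.3] 88.2 0.54 [603. 178.]
   [435.7 107. ] [23.6 46.5] 38.0 0.56 [312. 120.]
   [426.6 106.6] [58.5 58.2] 28.5 0.92 [271. 329.]
   [ 569.1 -348.9] [50.9 51. ] 88.5 0.8 [472. 269.]
   [ 575.6 -222.3] [43.3 84.6] 87.0 0.92 [417. 265.]
```

View pics/v4.png

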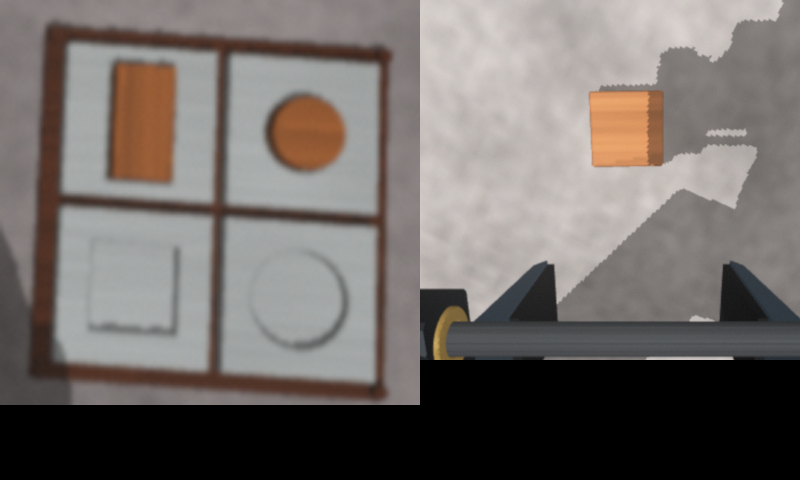

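Oblong and small round are both seated. The square spans about u 270–343, v 91–166 in the wrist image.

```bash
python3 - <<'E'
from h import *
w=camera_model('wrist')
C=[ray(w,u,v,22) for u,v in((269,91),(343,91),(343,166),(272,166))]
print(np.round(C,1),np.mean(C,0),[np.linalg.norm(C[i]-C[i-1]) for i in range(4)])
E
python3 d.py 427.3,106.8,26,28.4
```

```text
[[439.6 150.1  22. ]
 [468.9  96.   22. ]
 [415.4  65.9  22. ]
 [385.9 120.5  22. ]] [427.46092529 108.13314799  22.        ] [np.float64(61.341921133913736), np.float64(61.48669080645399), np.float64(61.35460197995313), np.float64(62.048986004945505)]
t15.4 pos [361.4  61.2 200.4] rot [1.800e+02 2.000e-02 2.842e+01] w 80.2 gf 0.0 q [  8.   1. 116.  -0.  63.  69.] F [-0.4  0.3  0.3]
427.3,106.8,26,28.4 -> x 0.0796 y -0.0087 z 0.1744 yaw 0.0003
```

```bash
python3 -m crank '[{"grip":0.08,"x":0.035,"y":-0.004,"z":0.01,"yaw":0},{"grip":0.08,"x":0.06,"y":-0.008,"z":0.03,"yaw":0},{"grip":0.08,"x":0.08,"y":-0.009,"z":0.06,"yaw":0},{"grip":0.08,"x":0.08,"y":-0.009,"z":0.1,"yaw":0},{"grip":0.08,"x":0.08,"y":-0.009,"z":0.12,"yaw":0}]' >/dev/null
python3 -m crank '[{"grip":0.08,"x":0,"y":0,"z":0,"yaw":0},{"grip":0.08,"x":0,"y":0,"z":0.02,"yaw":0},{"grip":0.08,"x":0,"y":0,"z":0.04,"yaw":0},{"grip":0.08,"x":0,"y":0,"z":0.053,"yaw":0},{"grip":0.08,"x":0,"y":0,"z":0.053,"yaw":0}]' >/dev/null
python3 d.py 427.3,107.2,26,28.4
python3 -m crank '[{"grip":0.055,"x":0,"y":0,"z":0,"yaw":0},{"grip":0.055,"x":0,"y":0,"z":0,"yaw":0},{"grip":0.055,"x":0,"y":0,"z":0,"yaw":0},{"grip":0.055,"x":0,"y":0,"z":0,"yaw":0},{"grip":0.055,"x":0,"y":0,"z":0,"yaw":0}]' 30 >/dev/null
python3 d.py 451.2,-212.6,80,-3
```

```text
t16.2 pos [426.4 107.4  26.7] rot [-1.7996e+02  1.6000e-01  2.8460e+01] w 80.0 gf 0.0 q [ 13.  20. 122.  -0.  38.  74.] F [ 0.6 -0.1 -0. ]
427.3,107.2,26,28.4 -> x 0.0007 y 0.0006 z 0.0007 yaw 0.0011
t16.6 pos [428.1 108.1  28.9] rot [ 1.7994e+02 -1.7000e-01  2.8510e+01] w 61.6 gf 30.0 q [ 13.  20. 122.  -0.  38.  74.] F [-0.3 -1.1  7.2]
451.2,-212.6,80,-3 -> x -0.1328 y 0.2929 z -0.0511 yaw 0.5500
```

```bash
python3 -m crank '[{"grip":0.055,"x":0,"y":0,"z":-0.035,"yaw":0},{"grip":0.055,"x":-0.008,"y":0.018,"z":-0.052,"yaw":0},{"grip":0.055,"x":-0.02,"y":0.045,"z":-0.052,"yaw":0},{"grip":0.055,"x":-0.035,"y":0.075,"z":-0.052,"yaw":0},{"grip":0.055,"x":-0.05,"y":0.11,"z":-0.052,"yaw":0}]' >/dev/null
python3 -m crank '[{"grip":0.055,"x":-0.015,"y":0.035,"z":0,"yaw":0.11},{"grip":0.055,"x":-0.03,"y":0.07,"z":0,"yaw":0.22},{"grip":0.055,"x":-0.045,"y":0.105,"z":0,"yaw":0.33},{"grip":0.055,"x":-0.06,"y":0.14,"z":0,"yaw":0.44},{"grip":0.055,"x":-0.07,"y":0.165,"z":0,"yaw":0.55}]' >/dev/null
python3 -m crank '[{"grip":0.055,"x":0,"y":0,"z":0,"yaw":0},{"grip":0.055,"x":0,"y":0,"z":0,"yaw":0},{"grip":0.055,"x":0,"y":0,"z":0,"yaw":0},{"grip":0.055,"x":0,"y":0,"z":0,"yaw":0},{"grip":0.055,"x":0,"y":0,"z":0,"yaw":0}]' >/dev/null
python3 d.py 451,-212.6,54,-2.95
```

```text
t17.9 pos [ 452.5 -189.7   79.6] rot [-1.7999e+02  2.0000e-02 -2.8700e+00] w 61.7 gf 30.0 q [-24.  19. 112.   0.  48.  69.] F [ 0.3 -0.2 -1.2]
451,-212.6,54,-2.95 -> x -0.0004 y 0.0229 z 0.0256 yaw 0.0014
```

```bash
python3 -m crank '[{"grip":0.055,"x":0,"y":0.012,"z":0,"yaw":0.001},{"grip":0.055,"x":0,"y":0.0233,"z":0.01,"yaw":0.001},{"grip":0.055,"x":0,"y":0.0233,"z":0.024,"yaw":0.001},{"grip":0.055,"x":0,"y":0.0233,"z":0.024,"yaw":0.001},{"grip":0.055,"x":0,"y":0.0233,"z":0.024,"yaw":0.001}]' >/dev/null; python3 d.py 451.2,-213,54,-2.95
python3 -m crank '[{"grip":0.055,"x":0,"y":0,"z":0.002,"yaw":0},{"grip":0.055,"x":0,"y":0,"z":0.004,"yaw":0},{"grip":0.055,"x":0,"y":0,"z":0.006,"yaw":0},{"grip":0.055,"x":0,"y":0,"z":0.008,"yaw":0},{"grip":0.055,"x":0,"y":0,"z":0.008,"yaw":0}]' >/dev/null; python3 d.py 451.2,-213,41,-2.95
```

```text
t18.3 pos [ 450.8 -214.5   54.6] rot [-1.7996e+02  1.2000e-01 -3.0700e+00] w 61.7 gf 30.0 q [-27.  22. 113.  -0.  45.  66.] F [ 0.8 -1.  -1.1]
451.2,-213,54,-2.95 -> x 0.0003 y -0.0015 z 0.0006 yaw -0.0021
t18.7 pos [ 451.3 -214.1   47.3] rot [ 1.80e+02  2.00e-02 -3.03e+00] w 61.6 gf 30.0 q [-27.  23. 113.  -0.  44.  66.] F [-0.1  0.2 -0.5]
451.2,-213,41,-2.95 -> x -0.0002 y -0.0011 z 0.0063 yaw -0.0014
```

```bash
python3 -m crank '[{"grip":0.055,"x":0,"y":-0.0006,"z":0.002,"yaw":0},{"grip":0.055,"x":0,"y":-0.0006,"z":0.004,"yaw":0},{"grip":0.055,"x":0,"y":-0.0006,"z":0.0055,"yaw":0},{"grip":0.055,"x":0,"y":-0.0006,"z":0.0055,"yaw":0},{"grip":0.055,"x":0,"y":-0.0006,"z":0.0055,"yaw":0}]' >/dev/null; python3 d.py 451.2,-213,40,-2.95
```

```text
t19.1 pos [ 451.6 -213.5   42.9] rot [ 1.7999e+02 -2.0000e-02 -3.0300e+00] w 61.5 gf 30.0 q [-27.  23. 114.  -0.  43.  66.] F [-2.4  0.8  7.5]
451.2,-213,40,-2.95 -> x -0.0004 y -0.0005 z 0.0029 yaw -0.0014
```

```bash
python3 -m crank '[{"grip":0.075,"x":0,"y":0,"z":0,"yaw":0},{"grip":0.075,"x":0,"y":0,"z":0,"yaw":0},{"grip":0.075,"x":0,"y":0,"z":0,"yaw":0},{"grip":0.075,"x":0,"y":0,"z":-0.015,"yaw":0},{"grip":0.075,"x":0,"y":0,"z":-0.05,"yaw":0}]' >/dev/null
python3 -m crank '[{"grip":0.085,"x":0,"y":-0.02,"z":-0.035,"yaw":0},{"grip":0.085,"x":0,"y":-0.04,"z":-0.07,"yaw":0},{"grip":0.085,"x":0,"y":-0.07,"z":-0.1,"yaw":0},{"grip":0.085,"x":0,"y":-0.1,"z":-0.12,"yaw":0},{"grip":0.085,"x":0,"y":-0.135,"z":-0.14,"yaw":0}]' >/dev/null
python3 -m crank '[{"grip":0.085,"x":-0.03,"y":-0.2,"z":0,"yaw":0},{"grip":0.085,"x":-0.03,"y":-0.2,"z":0,"yaw":0},{"grip":0.085,"x":-0.03,"y":-0.2,"z":0,"yaw":0},{"grip":0.085,"x":-0.03,"y":-0.2,"z":0,"yaw":0},{"grip":0.085,"x":-0.03,"y":-0.2,"z":0,"yaw":0}]' >/dev/null
python3 -m crank '[{"grip":0.085,"x":-0.03,"y":-0.15,"z":0,"yaw":-0.6},{"grip":0.085,"x":-0.03,"y":-0.15,"z":0,"yaw":-0.6},{"grip":0.085,"x":-0.03,"y":-0.15,"z":0,"yaw":-0.6},{"grip":0.085,"x":-0.03,"y":-0.15,"z":0,"yaw":-0.6},{"grip":0.085,"x":-0.03,"y":-0.15,"z":0,"yaw":-0.6}]' >/dev/null
python3 -m crank '[{"grip":0.085,"x":0,"y":0,"z":0,"yaw":0},{"grip":0.085,"x":0,"y":0,"z":0,"yaw":0},{"grip":0.085,"x":0,"y":0,"z":0,"yaw":0},{"grip":0.085,"x":0,"y":0,"z":0,"yaw":0},{"grip":0.085,"x":0,"y":0,"z":0,"yaw":0}]' >/dev/null
python3 d.py 551,364,150,31
python3 - <<'E'
from meas import *
w=camera_model('wrist');np.save('w5.npy',w,allow_pickle=True);save('wrist','w5.png')
for p in[(551,364.5,75),(419.5,377.5,75),(541.5,254,79)]: print(proj(w,p))
E
```

```text
t21.2 pos [417.7 273.1 232.1] rot [179.99  -0.    31.18] w 85.2 gf 0.0 q [32. 11. 99. -0. 70. 91.] F [-0.7  0.1 -0.6]
551,364,150,31 -> x 0.1611 y -0.0087 z 0.0821 yaw 0.0032
[305.8242237   15.31750171]
[209.92538644 160.80807042]
[421.74258843 107.93438797]
```

View pics/w5.png

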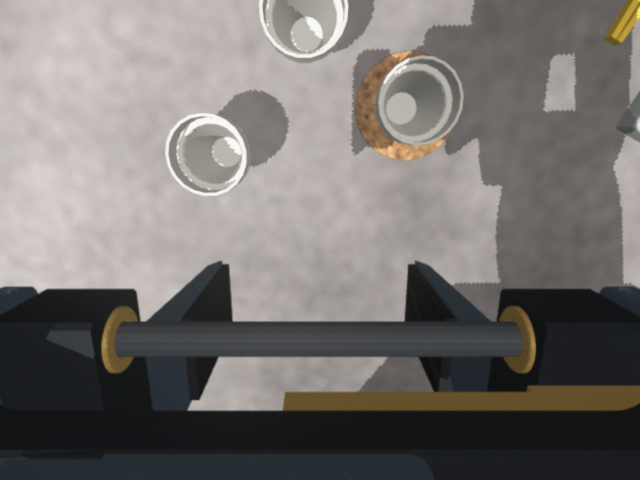

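The wrist view shows cup 2's rim centred at (206,153), the base cup's at (420,100) and cup 1's near (304,17). The coaster is around (412,105).

```bash
cat > cups.py <<'E'
from h import *
from scipy.optimize import least_squares
# fit rim circle (world radius 33 at height z) to the outer bright/dark edge: maximise radial gradient
def rim(im,m,x0,y0,z,R=33.,span=9):
    g=cv2.GaussianBlur(cv2.cvtColor(im,cv2.COLOR_RGB2GRAY).astype(np.float32),(3,3),0)
    gx,gy=cv2.Sobel(g,5,1,0),cv2.Sobel(g,5,0,1); G=np.hypot(gx,gy)
    a=np.linspace(0,2*np.pi,90,endpoint=False);best=None
    for st,rg in((1.,span),(.25,1.25)):
        bx,by=(x0,y0) if best is None else best[1:]
        best=None
        for x in np.arange(bx-rg,bx+rg+.01,st):
            for y in np.arange(by-rg,by+rg+.01,st):
                P=np.array([proj(m,(x+R*np.cos(t),y+R*np.sin(t),z)) for t in a],np.float32)
                ok=(P[:,0]>1)&(P[:,0]<638)&(P[:,1]>1)&(P[:,1]<478)
                v=cv2.remap(G,P[None,:,0],P[None,:,1],cv2.INTER_LINEAR)[0][ok].mean()
                if best is None or v>best[0]: best=(v,x,y)
    return best
E
python3 - <<'E'
from cups import *
w=np.load('w5.npy',allow_pickle=True).item();im=cv2.imread('pics/w5.png')[:,:,::-1].copy()
t=camera_model('top');it=cv2.imread('pics/top2.png')[:,:,::-1].copy()
print([ray(w,*p,z).round(1) for p,z in(((304,17),75),((206.5,153.5),75),((420.5,100),79))])
for c in[(550,364,75),(419.5,377.5,75),(541.5,254,79)]:
    print(np.round(rim(im,w,*c),1),np.round(rim(it,t,*c),1))
E
```

```text
[array([549.3, 365.1,  75. ]), array([423.3, 382.5,  75. ]), array([545.8, 258.2,  79. ])]
[263.6 553.8 368.2] [100.1 550.8 364.5]
[207.4 421.8 382.8] [102.1 420.2 378. ]
[172.8 545.  257.5] [109.3 542.5 255. ]
```

```bash
python3 -m crank '[{"grip":0.09,"x":0.04,"y":-0.002,"z":0,"yaw":0.003},{"grip":0.09,"x":0.08,"y":-0.005,"z":0,"yaw":0.003},{"grip":0.09,"x":0.12,"y":-0.008,"z":0.01,"yaw":0.003},{"grip":0.09,"x":0.15,"y":-0.01,"z":0.04,"yaw":0.003},{"grip":0.09,"x":0.1634,"y":-0.01,"z":0.07,"yaw":0.003}]' >/dev/null
python3 -m crank '[{"grip":0.09,"x":0,"y":0,"z":0.03,"yaw":0},{"grip":0.09,"x":0,"y":0,"z":0.03,"yaw":0},{"grip":0.09,"x":0,"y":0,"z":0.03,"yaw":0},{"grip":0.09,"x":0,"y":0,"z":0.03,"yaw":0},{"grip":0.09,"x":0,"y":0,"z":0.03,"yaw":0}]' >/dev/null
python3 d.py 552.3,366.3,71,31
```

```text
t22.1 pos [552.8 367.8 135. ] rot [-180.     -0.28   31.13] w 90.3 gf 0.0 q [33. 30. 85. -0. 65. 92.] F [-0.2  0.2  0.2]
552.3,366.3,71,31 -> x -0.0013 y 0.0010 z 0.0640 yaw 0.0023
```

```bash
python3 -m crank '[{"grip":0.09,"x":0,"y":0.0005,"z":0.02,"yaw":0},{"grip":0.09,"x":0,"y":0.0005,"z":0.04,"yaw":0},{"grip":0.09,"x":0,"y":0.0005,"z":0.06,"yaw":0},{"grip":0.09,"x":0,"y":0.0005,"z":0.06,"yaw":0},{"grip":0.09,"x":0,"y":0.0005,"z":0.06,"yaw":0}]' >/dev/null;python3 d.py 552.3,366.3,71,31
python3 -m crank '[{"grip":0.06,"x":0,"y":0,"z":0,"yaw":0},{"grip":0.06,"x":0,"y":0,"z":0,"yaw":0},{"grip":0.06,"x":0,"y":0,"z":0,"yaw":0},{"grip":0.06,"x":0,"y":0,"z":0,"yaw":0},{"grip":0.06,"x":0,"y":0,"z":0,"yaw":0}]' 10 >/dev/null
python3 d.py 544,256.3,150,31
python3 - <<'E'
from h import *
save('wrist','w6.png')
E
```

```text
t22.5 pos [552.3 367.1  73.4] rot [ 1.800e+02 -7.000e-02  3.115e+01] w 90.1 gf 0.0 q [33. 33. 89. -0. 58. 91.] F [ 0.8  0.  -0.2]
552.3,366.3,71,31 -> x -0.0004 y 0.0007 z 0.0024 yaw 0.0026
t22.9 pos [552.7 367.5  73.3] rot [-1.800e+02 -1.400e-01  3.116e+01] w 66.8 gf 10.0 q [33. 33. 89. -0. 58. 91.] F [-0.6 -0.1  3.9]
544,256.3,150,31 -> x -0.0650 y 0.0906 z -0.0767 yaw 0.0027
```

View pics/w6.png

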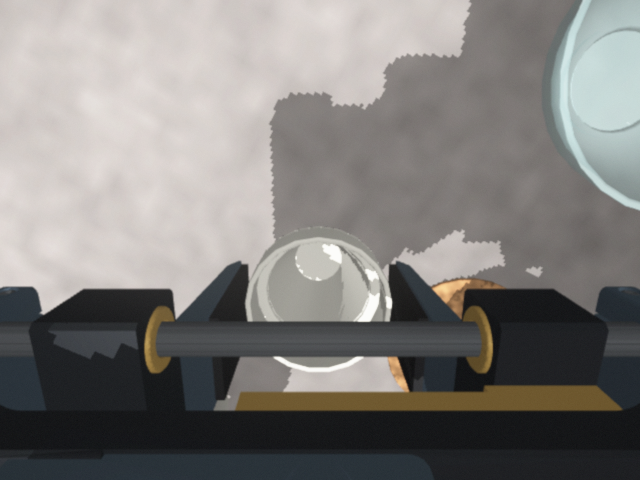

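The cup is held upright between the pads, width 66.8 mm. Lift and carry it over the base cup.

```bash
python3 -m crank '[{"grip":0.06,"x":0,"y":0,"z":-0.02,"yaw":0},{"grip":0.06,"x":0,"y":0,"z":-0.045,"yaw":0},{"grip":0.06,"x":0,"y":0,"z":-0.07,"yaw":0},{"grip":0.06,"x":0,"y":0,"z":-0.092,"yaw":0},{"grip":0.06,"x":0,"y":0,"z":-0.092,"yaw":0}]' 15 >/dev/null
python3 -m crank '[{"grip":0.06,"x":-0.015,"y":0.021,"z":0,"yaw":0},{"grip":0.06,"x":-0.03,"y":0.042,"z":0,"yaw":0},{"grip":0.06,"x":-0.045,"y":0.063,"z":0,"yaw":0},{"grip":0.06,"x":-0.06,"y":0.083,"z":0,"yaw":0},{"grip":0.06,"x":-0.065,"y":0.09,"z":0,"yaw":0}]' >/dev/null
python3 -m crank '[{"grip":0.06,"x":0,"y":0,"z":0,"yaw":0},{"grip":0.06,"x":0,"y":0,"z":0,"yaw":0},{"grip":0.06,"x":0,"y":0,"z":0,"yaw":0},{"grip":0.06,"x":0,"y":0,"z":0,"yaw":0},{"grip":0.06,"x":0,"y":0,"z":0,"yaw":0}]' >/dev/null
python3 d.py 543.7,256.7,110,31
```

```text
t24.2 pos [543.  257.4 163.8] rot [-179.99   -0.     31.23] w 66.7 gf 15.0 q [24. 23. 92.  0. 65. 83.] F [ 0.7  0.4 -0.2]
543.7,256.7,110,31 -> x 0.0002 y 0.0010 z 0.0538 yaw 0.0039
```

Lower in steps, watching force (home ≈ TCP z 99).

```bash
python3 -m crank '[{"grip":0.06,"x":0,"y":0.0007,"z":0.01,"yaw":0},{"grip":0.06,"x":0,"y":0.0007,"z":0.02,"yaw":0},{"grip":0.06,"x":0,"y":0.0007,"z":0.03,"yaw":0},{"grip":0.06,"x":0,"y":0.0007,"z":0.04,"yaw":0},{"grip":0.06,"x":0,"y":0.0007,"z":0.045,"yaw":0}]' >/dev/null
python3 d.py 543.7,256.7,99,31
python3 -m crank '[{"grip":0.06,"x":0,"y":0,"z":0.004,"yaw":0},{"grip":0.06,"x":0,"y":0,"z":0.008,"yaw":0},{"grip":0.06,"x":0,"y":0,"z":0.012,"yaw":0},{"grip":0.06,"x":0,"y":0,"z":0.015,"yaw":0},{"grip":0.06,"x":0,"y":0,"z":0.015,"yaw":0}]' >/dev/null
python3 d.py 543.7,256.7,99,31
```

```text
t24.7 pos [542.3 255.3 116.6] rot [-179.98    0.21   31.16] w 66.7 gf 15.0 q [24. 26. 95. -0. 59. 83.] F [-0.3 -0.3 -1.1]
543.7,256.7,99,31 -> x 0.0019 y -0.0005 z 0.0176 yaw 0.0028
t25.1 pos [543.2 255.6 103.5] rot [1.800e+02 4.000e-02 3.116e+01] w 66.7 gf 15.0 q [24. 26. 96. -0. 58. 83.] F [-0.6 -0.2 -0.8]
543.7,256.7,99,31 -> x 0.0010 y -0.0007 z 0.0045 yaw 0.0027
```

```bash
python3 -m crank '[{"grip":0.06,"x":0,"y":0,"z":0.001,"yaw":0},{"grip":0.06,"x":0,"y":0,"z":0.002,"yaw":0},{"grip":0.06,"x":0,"y":0,"z":0.003,"yaw":0},{"grip":0.06,"x":0,"y":0,"z":0.0035,"yaw":0},{"grip":0.06,"x":0,"y":0,"z":0.0035,"yaw":0}]' >/dev/null
python3 d.py 543.7,256.7,99,31
python3 - <<'E'
from h import *
save('wrist','w7.png');save('scene','s7.png')
E
```

```text
t25.5 pos [543.4 255.7 100.5] rot [179.99   0.    31.16] w 66.7 gf 15.0 q [24. 26. 96. -0. 57. 83.] F [-0.1  0.8 -0.8]
543.7,256.7,99,31 -> x 0.0008 y -0.0007 z 0.0015 yaw 0.0027
```

```bash
python3 -m crank '[{"grip":0.06,"x":0,"y":0,"z":0.0005,"yaw":0},{"grip":0.06,"x":0,"y":0,"z":0.001,"yaw":0},{"grip":0.06,"x":0,"y":0,"z":0.0015,"yaw":0},{"grip":0.06,"x":0,"y":0,"z":0.002,"yaw":0},{"grip":0.06,"x":0,"y":0,"z":0.002,"yaw":0}]' >/dev/null
python3 d.py
python3 -m crank '[{"grip":0.07,"x":0,"y":0,"z":0,"yaw":0},{"grip":0.075,"x":0,"y":0,"z":0,"yaw":0},{"grip":0.085,"x":0,"y":0,"z":0,"yaw":0},{"grip":0.09,"x":0,"y":0,"z":0,"yaw":0},{"grip":0.09,"x":0,"y":0,"z":0,"yaw":0}]' >/dev/null
python3 -m crank '[{"grip":0.09,"x":0,"y":0,"z":-0.02,"yaw":0},{"grip":0.09,"x":0,"y":0,"z":-0.05,"yaw":0},{"grip":0.09,"x":0,"y":0,"z":-0.08,"yaw":0},{"grip":0.09,"x":-0.03,"y":-0.02,"z":-0.1,"yaw":0},{"grip":0.09,"x":-0.06,"y":-0.04,"z":-0.1,"yaw":0}]' >/dev/null
python3 -m crank '[{"grip":0.09,"x":-0.04,"y":-0.04,"z":0,"yaw":0},{"grip":0.09,"x":-0.07,"y":-0.06,"z":0,"yaw":0},{"grip":0.09,"x":-0.07,"y":-0.06,"z":0,"yaw":0},{"grip":0.09,"x":-0.07,"y":-0.06,"z":0,"yaw":0},{"grip":0.09,"x":-0.07,"y":-0.06,"z":0,"yaw":0}]' >/dev/null
python3 -m crank '[{"grip":0.09,"x":0,"y":0,"z":0,"yaw":0},{"grip":0.09,"x":0,"y":0,"z":0,"yaw":0},{"grip":0.09,"x":0,"y":0,"z":0,"yaw":0},{"grip":0.09,"x":0,"y":0,"z":0,"yaw":0},{"grip":0.09,"x":0,"y":0,"z":0,"yaw":0}]' >/dev/null
python3 d.py 421.8,382,200,31
python3 - <<'E'
from cups import *
w=camera_model('wrist');np.save('w8.npy',w,allow_pickle=True);im=save('wrist','w8.png')
sc=save('scene','s8.png')
t=camera_model('top');it=save('top','top8.png')
for c in[(421.8,382.8,75),(545,257,79),(545,257,101)]:
    print(np.round(rim(im,w,*c),1),np.round(rim(it,t,*c),1))
o=np.zeros((480,800,3),np.uint8);o[:, :500]=im[:,100:600];o[:360,500:]=cv2.resize(sc[260:420,360:493],(300,360));cv2.imwrite('pics/v8.png',o[:,:,::-1])
E
```

```text
t26.0 pos [543.8 255.9  99.4] rot [ 1.7998e+02 -8.0000e-02  3.1160e+01] w 66.9 gf 15.0 q [24. 27. 96. -0. 57. 83.] F [-0.2 -0.7  3.9]
t27.7 pos [381.  273.9 198.2] rot [1.7999e+02 3.0000e-02 3.1110e+01] w 90.2 gf 0.0 q [ 34.  10. 105.  -0.  64.  93.] F [0.5 0.3 0.3]
421.8,382,200,31 -> x 0.0908 y -0.0714 z -0.0018 yaw 0.0019
[217.  421.8 382.6] [127.5 418.  378.8]
[135.9 550.8 250. ] [ 78.3 543.5 258.2]
[189.4 544.8 256.2] [ 74.2 542.5 252.2]
```

View pics/v8.png

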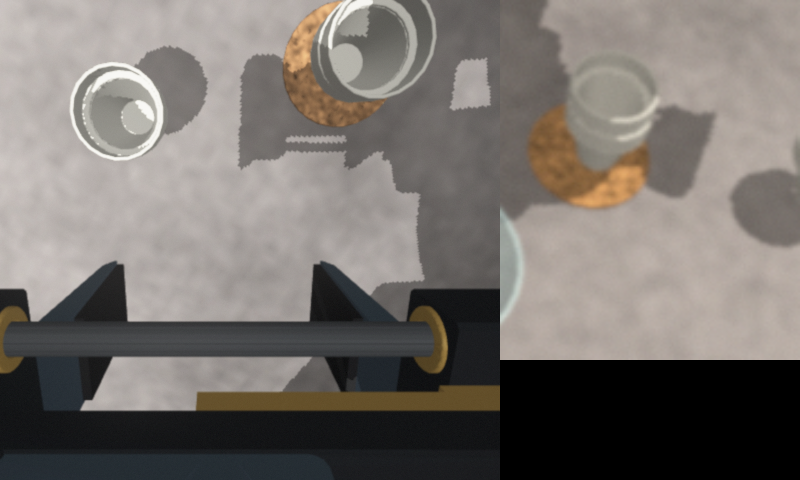

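The first cup is nested; the scene crop shows two stacked collars. Cup 2 is clear at about (421,382). Grasp it.

```bash
python3 -m crank '[{"grip":0.09,"x":0.03,"y":-0.024,"z":0,"yaw":0.002},{"grip":0.09,"x":0.06,"y":-0.047,"z":0,"yaw":0.002},{"grip":0.09,"x":0.0898,"y":-0.072,"z":0.02,"yaw":0.002},{"grip":0.09,"x":0.0898,"y":-0.072,"z":0.05,"yaw":0.002},{"grip":0.09,"x":0.0898,"y":-0.072,"z":0.07,"yaw":0.002}]' >/dev/null
python3 -m crank '[{"grip":0.09,"x":0,"y":0,"z":0,"yaw":0},{"grip":0.09,"x":0,"y":0,"z":0,"yaw":0},{"grip":0.09,"x":0,"y":0,"z":0.02,"yaw":0},{"grip":0.09,"x":0,"y":0,"z":0.04,"yaw":0},{"grip":0.09,"x":0,"y":0,"z":0.055,"yaw":0}]' >/dev/null
python3 d.py 420.6,382,73,31
python3 -m crank '[{"grip":0.06,"x":0,"y":0,"z":0,"yaw":0},{"grip":0.06,"x":0,"y":0,"z":0,"yaw":0},{"grip":0.06,"x":0,"y":0,"z":0,"yaw":0},{"grip":0.06,"x":0,"y":0,"z":0,"yaw":0},{"grip":0.06,"x":0,"y":0,"z":0,"yaw":0}]' 15 >/dev/null
python3 d.py 543.6,255.8,190,31
```

```text
t28.7 pos [420.9 382.5  74.8] rot [-179.97   -0.2    31.01] w 90.0 gf 0.0 q [ 41.  26. 103.  -0.  52. 100.] F [-0.8 -0.6  0.3]
420.6,382,73,31 -> x -0.0006 y 0.0003 z 0.0018 yaw 0.0002
t29.1 pos [421.1 382.8  75.4] rot [-179.98   -0.22   31.05] w 65.4 gf 15.0 q [ 41.  26. 103.  -0.  52. 100.] F [ 0.6 -0.9  3.4]
543.6,255.8,190,31 -> x 0.0395 y 0.1720 z -0.1146 yaw 0.0008
```

```bash
python3 -m crank '[{"grip":0.06,"x":0,"y":0,"z":-0.02,"yaw":0},{"grip":0.06,"x":0,"y":0,"z":-0.045,"yaw":0},{"grip":0.06,"x":0,"y":0,"z":-0.075,"yaw":0},{"grip":0.06,"x":0,"y":0,"z":-0.105,"yaw":0},{"grip":0.06,"x":0,"y":0,"z":-0.115,"yaw":0}]' >/dev/null
python3 -m crank '[{"grip":0.06,"x":0.004,"y":0.018,"z":0,"yaw":0},{"grip":0.06,"x":0.011,"y":0.048,"z":0,"yaw":0},{"grip":0.06,"x":0.018,"y":0.08,"z":0,"yaw":0},{"grip":0.06,"x":0.025,"y":0.11,"z":0,"yaw":0},{"grip":0.06,"x":0.032,"y":0.14,"z":0,"yaw":0}]' >/dev/null
python3 -m crank '[{"grip":0.06,"x":0.007,"y":0.03,"z":0,"yaw":0},{"grip":0.06,"x":0.007,"y":0.03,"z":0,"yaw":0},{"grip":0.06,"x":0.007,"y":0.03,"z":0,"yaw":0},{"grip":0.06,"x":0.007,"y":0.03,"z":0,"yaw":0},{"grip":0.06,"x":0.007,"y":0.03,"z":0,"yaw":0}]' >/dev/null
python3 -m crank '[{"grip":0.06,"x":0,"y":0,"z":0,"yaw":0},{"grip":0.06,"x":0,"y":0,"z":0,"yaw":0},{"grip":0.06,"x":0,"y":0,"z":0,"yaw":0},{"grip":0.06,"x":0,"y":0,"z":0,"yaw":0},{"grip":0.06,"x":0,"y":0,"z":0,"yaw":0}]' >/dev/null
python3 d.py 543.6,255.8,140,31
```

```text
t30.8 pos [540.9 256.9 188.6] rot [ 1.800e+02 -1.000e-02  3.107e+01] w 64.9 gf 15.0 q [24. 22. 90. -0. 68. 83.] F [-0.1  0.4 -0.8]
543.6,255.8,140,31 -> x 0.0018 y 0.0023 z 0.0486 yaw 0.0012
```

```bash
python3 -m crank '[{"grip":0.06,"x":0.0018,"y":0.002,"z":0.004,"yaw":0},{"grip":0.06,"x":0.0018,"y":0.002,"z":0.015,"yaw":0},{"grip":0.06,"x":0.0018,"y":0.002,"z":0.025,"yaw":0},{"grip":0.06,"x":0.0018,"y":0.002,"z":0.035,"yaw":0},{"grip":0.06,"x":0.0018,"y":0.002,"z":0.045,"yaw":0}]' >/dev/null
python3 d.py 543.6,255.8,124,31
python3 -m crank '[{"grip":0.06,"x":0,"y":0,"z":0.004,"yaw":0},{"grip":0.06,"x":0,"y":0,"z":0.008,"yaw":0},{"grip":0.06,"x":0,"y":0,"z":0.012,"yaw":0},{"grip":0.06,"x":0,"y":0,"z":0.015,"yaw":0},{"grip":0.06,"x":0,"y":0,"z":0.015,"yaw":0}]' >/dev/null
python3 d.py 543.6,255.8,124,31
```

```text
t31.2 pos [543.1 255.5 141.7] rot [-1.7999e+02  1.0000e-01  3.1040e+01] w 65.5 gf 15.0 q [24. 24. 93. -0. 62. 83.] F [-0.  -0.2 -1.1]
543.6,255.8,124,31 -> x 0.0005 y -0.0000 z 0.0177 yaw 0.0006
t31.6 pos [543.4 255.7 128. ] rot [1.800e+02 4.000e-02 3.104e+01] w 64.9 gf 15.0 q [24. 25. 94. -0. 61. 83.] F [-1.2  0.2 -0.3]
543.6,255.8,124,31 -> x 0.0002 y 0.0000 z 0.0040 yaw 0.0007
```

```bash
python3 -m crank '[{"grip":0.06,"x":0,"y":0,"z":0.001,"yaw":0},{"grip":0.06,"x":0,"y":0,"z":0.002,"yaw":0},{"grip":0.06,"x":0,"y":0,"z":0.003,"yaw":0},{"grip":0.06,"x":0,"y":0,"z":0.004,"yaw":0},{"grip":0.06,"x":0,"y":0,"z":0.004,"yaw":0}]' >/dev/null
python3 d.py 543.6,255.8,124,31
python3 -m crank '[{"grip":0.06,"x":0,"y":0,"z":0.0005,"yaw":0},{"grip":0.06,"x":0,"y":0,"z":0.001,"yaw":0},{"grip":0.06,"x":0,"y":0,"z":0.0015,"yaw":0},{"grip":0.06,"x":0,"y":0,"z":0.0015,"yaw":0},{"grip":0.06,"x":0,"y":0,"z":0.0015,"yaw":0}]' >/dev/null
python3 d.py 543.6,255.8,124,31
```

```text
t32.0 pos [543.6 255.8 124.5] rot [179.99   0.    31.04] w 65.2 gf 15.0 q [24. 25. 95. -0. 60. 83.] F [-0.9  0.1 -0.5]
543.6,255.8,124,31 -> x 0.0000 y -0.0000 z 0.0005 yaw 0.0008
t32.4 pos [543.8 256.1 123.6] rot [-1.7999e+02 -6.0000e-02  3.1040e+01] w 65.0 gf 15.0 q [24. 25. 95.  0. 60. 83.] F [-0.5  0.3  4. ]
543.6,255.8,124,31 -> x -0.0004 y 0.0001 z -0.0004 yaw 0.0007
```

```bash
python3 -m crank '[{"grip":0.07,"x":0,"y":0,"z":0,"yaw":0},{"grip":0.075,"x":0,"y":0,"z":0,"yaw":0},{"grip":0.085,"x":0,"y":0,"z":0,"yaw":0},{"grip":0.09,"x":0,"y":0,"z":0,"yaw":0},{"grip":0.09,"x":0,"y":0,"z":0,"yaw":0}]' >/dev/null
python3 -m crank '[{"grip":0.09,"x":0,"y":0,"z":-0.02,"yaw":0},{"grip":0.09,"x":0,"y":0,"z":-0.05,"yaw":0},{"grip":0.09,"x":-0.01,"y":0,"z":-0.08,"yaw":0},{"grip":0.09,"x":-0.04,"y":0.02,"z":-0.09,"yaw":0},{"grip":0.09,"x":-0.07,"y":0.04,"z":-0.09,"yaw":0}]' >/dev/null
python3 -m crank '[{"grip":0.04,"x":-0.03,"y":0.18,"z":0,"yaw":0.5},{"grip":0.04,"x":-0.03,"y":0.18,"z":0,"yaw":0.5},{"grip":0.04,"x":-0.03,"y":0.18,"z":0,"yaw":0.5},{"grip":0.04,"x":-0.03,"y":0.18,"z":0,"yaw":0.5},{"grip":0.04,"x":-0.03,"y":0.18,"z":0,"yaw":0.5}]' >/dev/null
python3 -m crank '[{"grip":0.01,"x":0,"y":0,"z":0,"yaw":0.04},{"grip":0.01,"x":0,"y":0,"z":0,"yaw":0.04},{"grip":0.01,"x":0,"y":0,"z":0,"yaw":0.04},{"grip":0.01,"x":0,"y":0,"z":0,"yaw":0.04},{"grip":0.01,"x":0,"y":0,"z":0,"yaw":0.04}]' >/dev/null
python3 d.py 560,42,200,0
python3 - <<'E'
from meas import *
from cups import rim
w=camera_model('wrist');np.save('w9.npy',w,allow_pickle=True);im=save('wrist','w9.png')
sc=save('scene','s9.png');t=camera_model('top');it=save('top','top9.png')
for q,fl,c in blanks(it,t,(380,230,510,360),36): print('  ',np.round(q[0],1),np.round(q[1],1),round(q[2],1))
print(rim(it,t,543,255,123))
o=np.zeros((600,800,3),np.uint8)
o[:300,:400]=cv2.resize(im,(400,300));o[:300,400:]=cv2.resize(sc[130:355,200:500],(400,300),interpolation=cv2.INTER_CUBIC)
o[300:,:400]=cv2.resize(it[180:360,180:420],(400,300),interpolation=cv2.INTER_CUBIC);o[300:,400:]=cv2.resize(it[230:350,370:530],(400,300),interpolation=cv2.INTER_CUBIC)
cv2.imwrite('pics/v9.png',o[:,:,::-1])
E
```

```text
t34.1 pos [571.2  16.5 213.1] rot [180.    0.    0.2] w 26.0 gf 0.0 q [ 1. 19. 92. -0. 70. 90.] F [-0.7 -0.3  0.5]
560,42,200,0 -> x -0.0111 y -0.0256 z 0.0131 yaw 0.0035
   [ 449.4 -212. ] [58.5 56. ] 86.9
   [ 567.9 -343.5] [50.2 50.3] 88.5
   [ 574.4 -218.8] [43.  83.8] 86.5
(np.float32(113.549706), np.float64(541.25), np.float64(253.5))
```

View pics/v9.png

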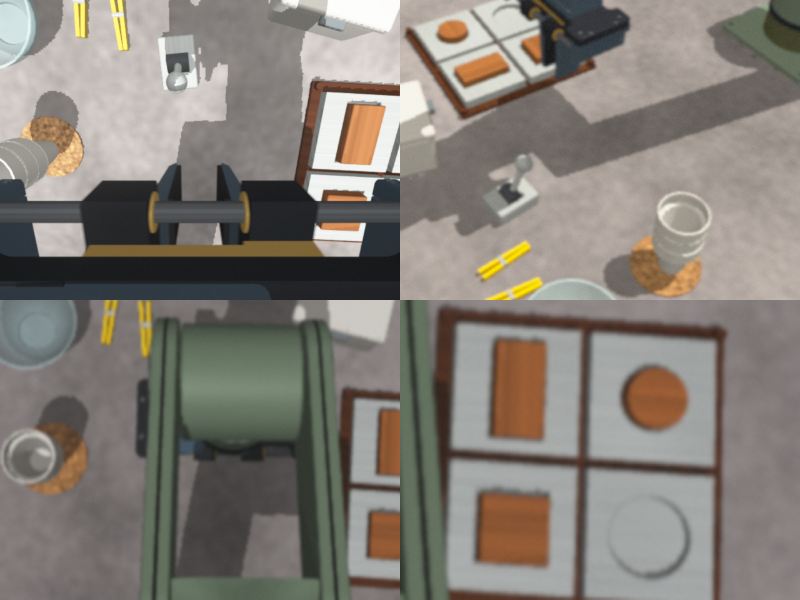

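All three blanks are seated: oblong, square and small round, with the large-round die empty as expected. The three-cup stack is upright on the coaster. The switch ball is at about (283,131) in the full wrist image; the box top's corners are about (254,61), (310,56), (317,140) and (260,146).

```bash
python3 - <<'E'
from h import *
w=np.load('w9.npy',allow_pickle=True).item();im=cv2.imread('pics/w9.png')
cv2.imwrite('pics/c9.png',cv2.resize(im[40:190,230:380],(600,600),interpolation=cv2.INTER_CUBIC))
print('ball',ray(w,283,131,74.7)); print([ray(w,u,v,25).round(1) for u,v in((254,61),(310,56),(317,140),(260,146))])
E
```

```text
ball [649.64472688  43.53109732  74.7       ]
[array([706.6,  71. ,  25. ]), array([710.5,  24. ,  25. ]), array([642.7,  18.1,  25. ]), array([637.4,  68.6,  25. ])]
```

View pics/c9.png

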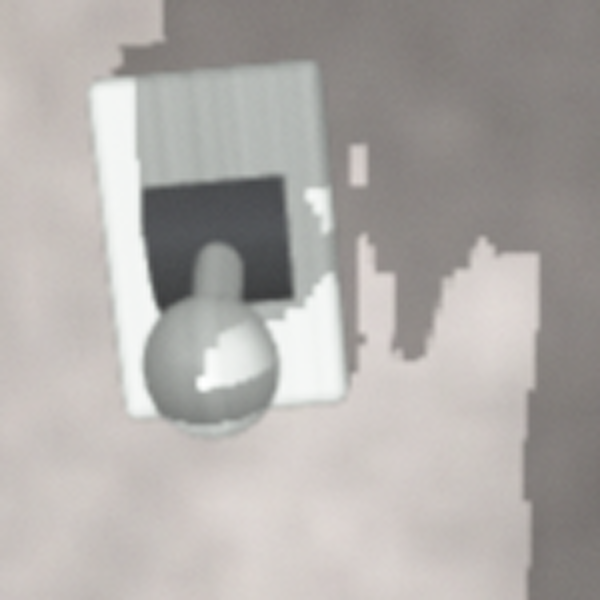

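```bash
python3 -m crank '[{"grip":0,"x":0.025,"y":-0.025,"z":0.03,"yaw":-0.06},{"grip":0,"x":0.025,"y":-0.025,"z":0.06,"yaw":-0.06},{"grip":0,"x":0.025,"y":-0.025,"z":0.1,"yaw":-0.06},{"grip":0,"x":0.025,"y":-0.025,"z":0.14,"yaw":-0.06},{"grip":0,"x":0.025,"y":-0.025,"z":0.14,"yaw":-0.06}]' 20 >/dev/null
python3 -m crank '[{"grip":0,"x":0,"y":0,"z":0,"yaw":0},{"grip":0,"x":0,"y":0,"z":0,"yaw":0},{"grip":0,"x":0,"y":0,"z":0,"yaw":0},{"grip":0,"x":0,"y":0,"z":0,"yaw":0},{"grip":0,"x":0,"y":0,"z":0,"yaw":0}]' >/dev/null
python3 d.py 610,41.2,72,3.5 674,45,72,3.5
```

```text
t35.1 pos [597.5  40.8  75.2] rot [179.99  -0.23   3.54] w 0.3 gf 0.0 q [ 3. 28. 98. -0. 54. 89.] F [ 0.1 -0.5  0.1]
610,41.2,72,3.5 -> x 0.0125 y 0.0003 z 0.0032 yaw 0.0006
674,45,72,3.5 -> x 0.0766 y 0.0005 z 0.0032 yaw 0.0006
```

```bash
python3 -m crank '[{"grip":0,"x":0.01,"y":0,"z":0.004,"yaw":0},{"grip":0,"x":0.018,"y":0,"z":0.004,"yaw":0},{"grip":0,"x":0.026,"y":0,"z":0.004,"yaw":0},{"grip":0,"x":0.034,"y":0,"z":0.004,"yaw":0},{"grip":0,"x":0.042,"y":0,"z":0.004,"yaw":0}]' >/dev/null
python3 d.py
python3 -m crank '[{"grip":0,"x":0.007,"y":0,"z":0,"yaw":0},{"grip":0,"x":0.014,"y":0,"z":0,"yaw":0},{"grip":0,"x":0.021,"y":0,"z":0,"yaw":0},{"grip":0,"x":0.028,"y":0,"z":0,"yaw":0},{"grip":0,"x":0.033,"y":0,"z":0,"yaw":0}]' >/dev/null
python3 d.py
python3 - <<'E'
from h import *
w=camera_model('wrist');np.save('w10.npy',w,allow_pickle=True);save('wrist','w10.png');sc=save('scene','s10.png')
print(proj(w,(704,47,75)))
cv2.imwrite('pics/c10.png',cv2.resize(sc[200:320,220:380],(800,600),interpolation=cv2.INTER_CUBIC)[:,:,::-1])
E
```

```text
t35.5 pos [639.   43.4  68.9] rot [1.80e+02 4.00e-02 3.54e+00] w 0.8 gf 0.9 q [ 3. 31. 93. -0. 56. 89.] F [-2.   0.2  0.6]
t35.9 pos [671.5  45.5  68.5] rot [1.80e+02 8.00e-02 3.54e+00] w 0.5 gf 0.9 q [ 3. 34. 88. -0. 58. 89.] F [-1.9 -0.  -0.3]
[320.52233916 242.14912239]
```

View pics/w10.png

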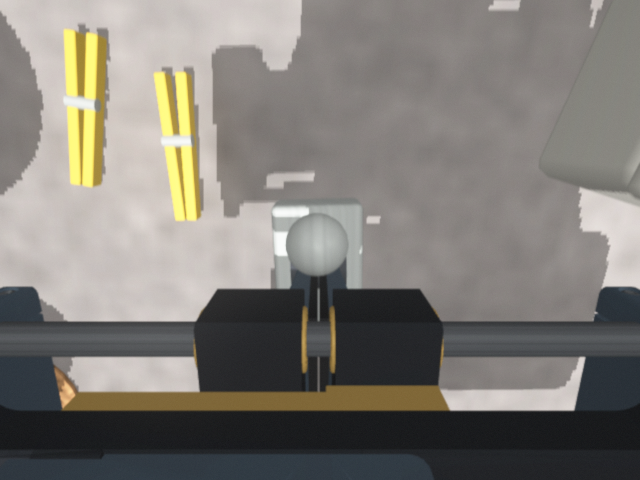

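The ball is at (317,244), against (320,242) predicted for full on. I'll push a little further until the stop is felt.

```bash
python3 -m crank '[{"grip":0,"x":0.001,"y":0,"z":0,"yaw":0},{"grip":0,"x":0.002,"y":0,"z":0,"yaw":0},{"grip":0,"x":0.003,"y":0,"z":0,"yaw":0},{"grip":0,"x":0.003,"y":0,"z":0,"yaw":0},{"grip":0,"x":0.003,"y":0,"z":0,"yaw":0}]' >/dev/null
python3 d.py
```

```text
t36.4 pos [672.3  45.5  68.6] rot [-180.      0.25    3.54] w 0.4 gf 2.4 q [ 3. 34. 87. -0. 59. 89.] F [-5.9  0.4  0.9]
```

Stop reached (−5.9 N). Back off and take a last look.

```bash
python3 -m crank '[{"grip":0,"x":-0.02,"y":0,"z":0,"yaw":0},{"grip":0,"x":-0.05,"y":0,"z":0,"yaw":0},{"grip":0,"x":-0.08,"y":0,"z":-0.02,"yaw":0},{"grip":0,"x":-0.11,"y":0,"z":-0.06,"yaw":0},{"grip":0,"x":-0.13,"y":0,"z":-0.1,"yaw":0}]' >/dev/null
python3 -m crank '[{"grip":0,"x":-0.06,"y":0,"z":-0.05,"yaw":0},{"grip":0,"x":-0.06,"y":0,"z":-0.05,"yaw":0},{"grip":0,"x":-0.06,"y":0,"z":-0.05,"yaw":0},{"grip":0,"x":-0.06,"y":0,"z":-0.05,"yaw":0},{"grip":0,"x":-0.06,"y":0,"z":-0.05,"yaw":0}]' >/dev/null
python3 d.py
python3 - <<'E'
from h import *
w=camera_model('wrist');im=save('wrist','w11.png');sc=save('scene','s11.png')
print(proj(w,(704,47,75)),proj(w,(647,43,75)))
o=np.zeros((480,800,3),np.uint8);o[:300,:400]=cv2.resize(im,(400,300));o[:300,400:]=cv2.resize(sc[100:400,130:530],(400,300));cv2.imwrite('pics/v11.png',o[:,:,::-1])
E
```

```text
t37.2 pos [490.8  34.2 209.4] rot [ 1.7999e+02 -1.6000e-01  3.5400e+00] w 0.0 gf 0.0 q [  3.  12. 102.  -0.  66.  89.] F [ 0.4 -0.5 -0.7]
[318.95551948 -84.86382653] [319.66354795  13.88079104]
```

View pics/v11.png

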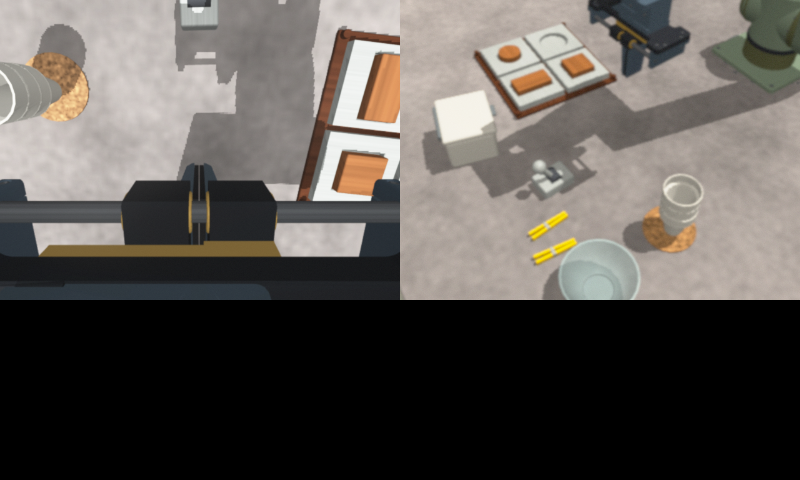

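The lever now leans away from the robot, with its ball at (540,165) in the scene panel. The stack and the blanks are in place. Handing in.

```bash
python3 -c "
from workcell import *
print(job_done())"
```

```text
the job is handed in; nothing more can be done
None
```

I handed the job in at 37 s: the three blanks present (small round, oblong, square) are seated in their dies, both loose cups are nested on the coaster cup, and the lever is pushed to its stop; the last pictures confirm this, but no verdict came back.

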